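# Lay out a bearing kit for the packing check

## Robot

A 6-joint arm with a two-finger parallel gripper is mounted at the origin on the work surface. World frame = base frame: x ahead of the robot, y to its left, z up, the work surface at z = 0. Lengths are in m, angles in rad, forces in N, time in s.
With the tool pointing down it reaches from about 0.225 to 0.875 m from the base axis. Payload 3.4 kg.
Tool frame: the origin (TCP) lies at the very end of the fingers, on their centre line; the grasp point (between the pads) lies behind it (manip.grasp_offset is the z of the grasp point in the tool frame, in m); z points along the fingers, y is the line along which they close (so a half turn about z gives the same grasp; the last joint's range is limited). The gripper opens to 85 mm and grips with 20 to 120 N. Pads are 22 mm wide; open, the fingers measure 114 mm over their backs; the gripper's body (76 mm by 85 mm) begins 54 mm behind the grasp point. The pads swing forward as they close: fully open they stand 13 mm farther back than shut.
Start: joints at [1.092, 0.276, 1.505, -0, 1.361, -0.121], TCP at [0.201, 0.539, 0.231] pointing down, gripper open.
Joint ranges: [-2.89, 2.89], [-0.75, 2.08], [0.22, 2.7], [-1.18, 4.32], [0.11, 2.71], [-2.7, 2.7]. Speed limits (rad/s): [2.57, 2.57, 3.14, 3.14, 3.14, 3.14].

## Interface

Orientations are given as a unit quaternion [w, x, y, z].
In Python, from rig import manip gives the robot as it stands.
- The arm moves only by the shell command python3 -m pendant 'ROWS' [FORCE]. ROWS is JSON, a list of rows, each an object of numbers: "dx", "dy", "dz": the shift along the tool's x, y, z in m; "rx", "ry", "rz": the turn, a rotation vector about the tool's x, y, z in degrees; "hand": the finger opening in m, from 0 to 0.0854. In form: [{"dx": .., "dy": .., "dz": .., "rx": .., "ry": .., "rz": .., "hand": ..}, ...]. A call has 1 to 12 rows; each row shifts and turns the commanded pose from where the row before left it, along the tool's axes as they then stand; what a row does not reach is not made up. A row lasts 1/12 s, in which the tool goes at most 41.7 mm and 7.16 degrees, less where a joint would pass 70% of its speed; a pose out of reach is approached as far as the arm can. A call is refused whole if a number of a shift passes 0.0417 or a number of a turn 7.16, either way. A call with a gripper value outside its range is refused whole. The fingers move at their own pace and stop on an object; FORCE is the grip in N (left out, the last holds). Time passes only in rows, so rows that do not move let the fingers close. It gives the time, the measured TCP pose, the force, the opening and the grip force at its end, in the units of the state.
- manip.get_state(): the state, without advancing time (a new reading comes with each control period).
- manip.get_image(name): name is "side" or "top" or "wrist"; returns a dict with "frame" (384x512x3 uint8, red, green, blue), "fx", "fy", "cx", "cy" (pixels), "position" and "attitude" of the camera in the world; the wrist camera has in their place "mount" (4x4, takes a point from camera to tool coordinates, whose origin is the TCP and whose axes are the flange's). Camera axes: x right, y up, looking along -z (the intrinsics and any distortion apply to the point x, -y, -z); pixel columns grow to the right and rows downward; lengths in m; the calibration is good to about 2 mm. A picture is of the moment at which its call begins: read the wrist's pose just before it. There is no depth.
- manip.sign_off(): hands the job in; it is judged then, once.
The state is a dict: "clock": time; "qpos": joint angles; "qd": joint speeds; "effort": joint torques, N m; "position": TCP position; "ee_rot": TCP orientation; "contact_force": force on the tool from outside, world axes, zero at the start; "moment": the same for the moment, N m; "width": finger opening in m; "gripper_force": force on a finger pad.
Only numpy, scipy, OpenCV 4.12 (cv2) and the standard library are available. Lean on these libraries where they do the work, as an engineer would, in place of code of your own. Each camera call takes 0.05 s, during which the arm holds its last target. There are 200 camera calls.

## Task

Lay out the bearing kit on the cardboard sheet for the packing check: stand the sprocket, hub up, midway between the pillow block and the flange block, and set the spacer ring flat and centred on top of its hub. Stand the hexagon nut squarely behind the pillow block (on the side away from the robot) and the clevis, ears up, squarely in front of the flange block (on the side towards the robot), each centred on its block with a gap of about 30 mm to it. Let go of everything, and leave the two blocks, the carton, the jar and the spanner where they are.

Things in the scene. Friction and masses are not known exactly. Their poses are not given: they have to be found in the camera images.
- sheet: Brown cardboard check sheet, 250 (x) x 350 (y) x 3 mm, fixed flat on the bench's left or right half. Origin: centre of its underside, exactly midway between the two bearing blocks that stand on it. x points away from the robot, y to the robot's left, within 0.15 rad.
- pillow_block: Grey cast pillow block standing on the sheet, 115 mm left or right of its centre: foot 38 (x) x 96 (y) x 14 mm, upright round housing (radius 28 mm, bore along x), 62 mm high over all. 1.1 kg, loose. Origin: centre of its underside; x points away from the robot (behind is +x), y to the robot's left; square with the sheet.
- flange_block: Grey cast square flange bearing lying on the sheet, 115 mm from its centre, across from the pillow block: plate 64 x 64 x 12 mm, a hole in each corner, round boss 52 mm wide, 30 mm high over all. 1 kg, loose. Origin: centre of its underside; x points away from the robot (in front is -x), y to the robot's left; square with the sheet.
- sprocket: Steel chain sprocket, hub up: toothed disc 75 mm over the teeth, 8 mm thick, smooth hub 44 mm wide on top, to 28 mm above the underside; hub top flat, bore only drawn. 0.4 kg. Origin: centre of its underside, z up. Grip it by the hub. Starts on the flat grey mat (top at z = 3 mm) with the other kit parts, any yaw, at least 90 mm from centre to centre.
- ring: Plain smooth steel spacer ring, 44 mm outside, 26 mm inside, 22 mm high. About 0.12 kg. Origin: centre of its underside, z along its axis. Starts on the flat grey mat (top at z = 3 mm) with the other kit parts, any yaw, at least 90 mm from centre to centre.
- nut: Large steel hexagon nut, 42 mm across flats (48.5 mm over the corners), 24 mm high. About 0.18 kg. Origin: centre of its underside; the x axis is square to one pair of flats (others every 60 degrees). Starts on the flat grey mat (top at z = 3 mm) with the other kit parts, any yaw, at least 90 mm from centre to centre.
- clevis: Steel clevis (fork end), ears up: base 36 x 36 x 14 mm, two upright ears, each 36 (x) x 10 (y) mm, outer faces 36 mm apart along y, 40 mm high over all. 0.2 kg. Origin: centre of its underside; the open slot between the ears runs along x. Starts on the flat grey mat (top at z = 3 mm) with the other kit parts, any yaw, at least 90 mm from centre to centre.
- carton: Small closed cardboard carton with a paper band, 90 x 130 x 75 mm high, standing beyond the sheet and the mat. Not part of the job. Origin: centre of its underside.
- jar: White jar with a black cap, 64 mm diameter, 85 mm high, standing beyond the sheet and the mat. Not part of the job. Origin: centre of its underside.
- spanner: Steel spanner about 180 mm long, lying between the carton and the jar, pointing away from the robot. Not part of the job. Origin: on the bench under its middle, x along its length.
Things that resemble listed ones, but are neither listed nor needed, are in the scene too. Leave any purple look-alike of the nut alone.

How it is judged:
By the outcome, as a careful person would: the job done as asked, in the order asked, and still so for the second after the job is handed in, with the robot touching nothing.
It also fails if it takes over 112 s, if anything falls off the work surface, if the arm or the gripper's body presses on something with over 40 N, if the wrist force passes 120 N, or if a joint passes its speed limit or range.

## Working session

There is one attempt and no reset: what is moved stays moved. The work goes in short steps, Python scripts to look and compute and a shell command to move; the robot and the scene stay as the last step left them, time stands still between calls to the robot, and variables do not carry over. Pictures are saved under pics/ and viewed, at most 14 in all, crops included, and the job is handed in when it is done.

```bash
ls; mkdir -p pics
python3 - <<'E'
from rig import manip
import cv2
print(manip.get_state(), manip.grasp_offset)
for n in ("top","side","wrist"):
    im=manip.get_image(n)
    cv2.imwrite(f"pics/{n}0.png",im["frame"][:,:,::-1])
    print(n,{k:v for k,v in im.items() if k!="frame"})
E
```

```text
pics
{'clock': 0.0, 'qpos': array([ 1.09199507e+00,  2.76598024e-01,  1.50617668e+00, -3.22600671e-06,
        1.36068176e+00, -1.20976854e-01]), 'qd': array([ 0.00114419, -0.00253202,  0.00061656, -0.00069973,  0.00039651,
        0.00102968]), 'effort': array([ 1.22781425e-03, -4.16754377e+01, -2.45802426e+01,  1.54091924e-05,
        1.13175731e-02, -1.86800241e-05]), 'position': array([0.20112757, 0.53809597, 0.23042063]), 'ee_rot': array([-2.73791455e-04,  1.77958834e-01,  9.84037492e-01, -8.90780278e-04]), 'contact_force': array([-0.26804829, -0.23820945,  0.19617539]), 'moment': array([-0.01488285,  0.03479097,  0.00035678]), 'gripper_force': 0.0, 'width': 0.08526980749771808} -0.0187
top {'fx': 353.2142213319077, 'fy': 353.2142213319077, 'cx': 251.96526845968882, 'cy': 192.43205801021247, 'position': array([ 0.46027016, -0.02223277,  0.89139323]), 'attitude': array([-0.69342727, -0.06645795,  0.04101265,  0.71628201])}
side {'fx': 443.74608176725036, 'fy': 443.74608176725036, 'cx': 250.74831359905787, 'cy': 199.19635799770364, 'position': array([0.40243317, 0.7442812 , 0.79639415]), 'attitude': array([-0.1087538 , -0.04101903,  0.37713918,  0.91883409])}
wrist {'fx': 334.15056826232575, 'fy': 334.15056826232575, 'cx': 260.8535996845602, 'cy': 191.74021298797055, 'mount': array([[ 7.96089673e-04,  9.64620147e-01,  2.63642444e-01,
         6.71134368e-02],
       [ 9.99999325e-01, -9.91016036e-04,  6.06370113e-04,
        -1.18024305e-03],
       [ 8.46190717e-04,  2.63641783e-01, -9.64620285e-01,
        -1.43444363e-01],
       [ 0.00000000e+00,  0.00000000e+00,  0.00000000e+00,
         1.00000000e+00]])}
```

View pics/top0.png

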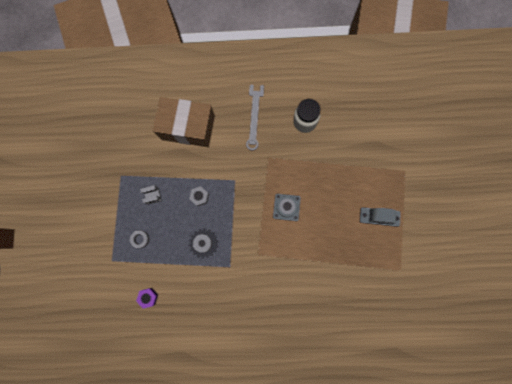

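View pics/side0.png

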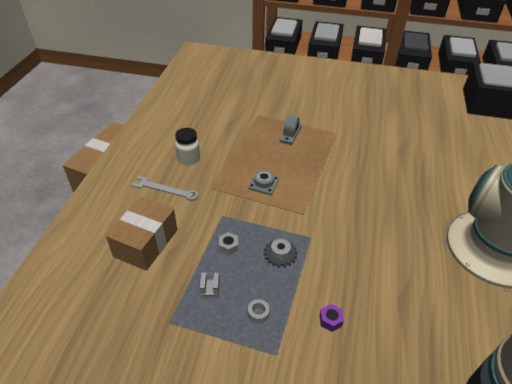

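The top view shows the mat on the left with the clevis (151,194), nut (199,196), ring (139,240) and sprocket (202,243). The sheet is on the right, with the flange block (287,207) and the pillow block (380,216). Two things could be the nut: the grey one on the mat at (199,196) and the purple one off the mat at (147,298). The grey one fits, since it is steel and on the mat with the kit; the purple one is the look-alike to leave alone. I'll enlarge the crop to confirm and cast rays for coarse positions.

```bash
cat > h.py <<'E'
import numpy as np, cv2
from scipy.spatial.transform import Rotation as R
from rig import manip
q2R=lambda q: R.from_quat(np.r_[q[1:],q[0]]).as_matrix()
def shot(n,save=None):
    s=manip.get_state(); im=manip.get_image(n)
    if n=="wrist":
        T=np.eye(4);T[:3,:3]=q2R(s["ee_rot"]);T[:3,3]=s["position"];T=T@im["mount"]
        im["C"],im["M"]=T[:3,3],T[:3,:3]
    else: im["C"],im["M"]=im["position"],q2R(im["attitude"])
    if save: cv2.imwrite(f"pics/{save}.png",im["frame"][:,:,::-1])
    return im
def cast(im,uv,z):
    uv=np.atleast_2d(uv).astype(float)
    d=np.c_[(uv[:,0]-im["cx"])/im["fx"],-(uv[:,1]-im["cy"])/im["fy"],-np.ones(len(uv))]@im["M"].T
    return im["C"][:2]+d[:,:2]*((z-im["C"][2])/d[:,2])[:,None]
def proj(im,p):
    c=(np.atleast_2d(p)-im["C"])@im["M"]
    return np.c_[im["cx"]-im["fx"]*c[:,0]/c[:,2],im["cy"]+im["fy"]*c[:,1]/c[:,2]]
def togo(x,y,ax=None):
    """tool-frame shift to bring TCP over x,y; turn (deg, about tool z) to put the tool y axis along world angle ax"""
    s=manip.get_state();M=q2R(s["ee_rot"]);d=M.T@(np.r_[x,y,s["position"][2]]-s["position"])
    r=""
    if ax is not None:
        a=np.arctan2(M[1,1],M[0,1]); r=np.degrees((a-ax+np.pi/2)%np.pi-np.pi/2)
    return d.round(4),r
E
python3 - <<'E'
from h import *
t=shot("top");s=shot("side")
P={'sprocket':(202,243,.031),'ring':(139,240,.025),'nut':(199,196,.027),'clevis':(151,194,.03),'flange':(287,207,.033),'pillow':(380,216,.05),'purple':(147,298,.02)}
for k,(u,v,z) in P.items():
    p=cast(t,(u,v),z)[0]; print(k,p.round(3),proj(s,[*p,z]).round(0))
print(cast(t,[(120,177),(236,180),(112,262),(231,267)],.003).round(3),cast(t,[(266,157),(407,169),(258,257),(402,268)],.003).round(3))
st=manip.get_state();print(q2R(st["ee_rot"]).round(3))
cv2.imwrite("pics/crop1.png",cv2.resize(t["frame"][170:320,100:250,::-1],None,fx=4,fy=4,interpolation=cv2.INTER_CUBIC))
E
```

```text
sprocket [0.473 0.132] [[282. 245.]]
ring [0.485 0.289] [[261. 307.]]
nut [0.589 0.139] [[230. 239.]]
clevis [0.598 0.259] [[210. 282.]]
flange [ 0.554 -0.077] [[266. 176.]]
pillow [ 0.523 -0.294] [[292. 124.]]
purple [0.346 0.268] [[332. 314.]]
[[0.65  0.35 ]
 [0.631 0.048]
 [0.433 0.364]
 [0.412 0.065]] [[ 0.688 -0.031]
 [ 0.643 -0.386]
 [ 0.435 -0.002]
 [ 0.399 -0.351]]
[[-0.937  0.35  -0.   ]
 [ 0.35   0.937 -0.001]
 [ 0.    -0.001 -1.   ]]
```

View pics/crop1.png

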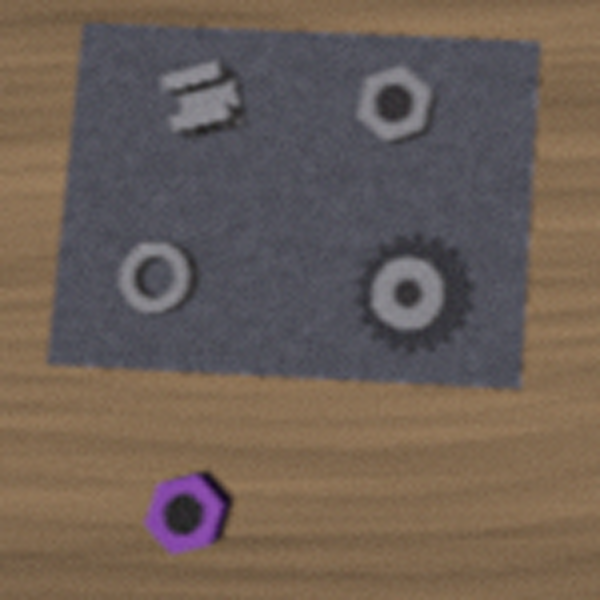

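The crop confirms it: the grey hexagon nut is on the mat at crop (395,103), the purple look-alike is off the mat at (185,513), and the clevis ears stand up at (200,97). Positions from the top and side views agree. Next I'll look over the mat with the wrist camera.

```bash
python3 -m pendant '[{"dx":-0.0332,"dy":-0.0173},{"dx":-0.0332,"dy":-0.0173},{"dx":-0.0332,"dy":-0.0173},{"dx":-0.0332,"dy":-0.0173},{"dx":-0.0332,"dy":-0.0173},{"dx":-0.0332,"dy":-0.0173},{"dx":-0.0332,"dy":-0.0173},{"dx":-0.0332,"dy":-0.0173},{"dx":-0.0332,"dy":-0.0173},{"dx":-0.0332,"dy":-0.0173},{"dx":-0.0332,"dy":-0.0173},{"dx":-0.0332,"dy":-0.0173}]'
python3 -m pendant '[{"rz":5},{"rz":5},{"rz":5},{"rz":5},{},{}]'
python3 - <<'E'
from h import *
im=shot("wrist","w1"); s=manip.get_state();print(s["position"],q2R(s["ee_rot"])[:,1])
P={'sprocket':(.473,.132,.031),'ring':(.485,.289,.025),'nut':(.589,.139,.027),'clevis':(.598,.259,.03)}
for k,p in P.items(): print(k,proj(im,p).round(0))
E
```

```text
[0.20131347 0.53846333 0.23101426] [ 3.50235898e-01  9.36661361e-01 -5.56909352e-04]
sprocket [[ 52. 454.]]
ring [[162. 425.]]
nut [[ 98. 507.]]
clevis [[175. 493.]]invalid input
invalid input
```

View pics/w1.png

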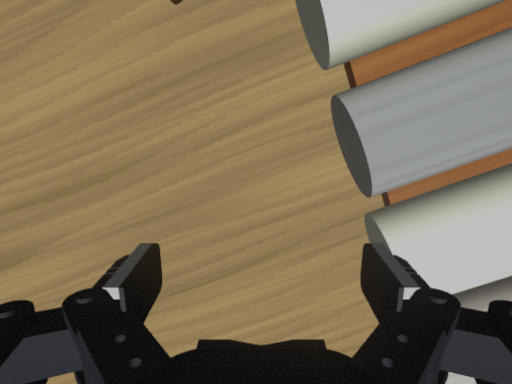

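The first move was refused, probably because every row needs all the keys. The wrist view shows that image-up points toward the robot and the fingers hide the lower part, so I'll aim the pose a little farther out.

```bash
python3 -m pendant '[{"dx":-0.0355,"dy":-0.0141,"dz":0,"rx":0,"ry":0,"rz":0,"hand":0.085},{"dx":-0.0355,"dy":-0.0141,"dz":0,"rx":0,"ry":0,"rz":0,"hand":0.085},{"dx":-0.0355,"dy":-0.0141,"dz":0,"rx":0,"ry":0,"rz":0,"hand":0.085},{"dx":-0.0355,"dy":-0.0141,"dz":0,"rx":0,"ry":0,"rz":0,"hand":0.085},{"dx":-0.0355,"dy":-0.0141,"dz":0,"rx":0,"ry":0,"rz":0,"hand":0.085},{"dx":-0.0355,"dy":-0.0141,"dz":0,"rx":0,"ry":0,"rz":0,"hand":0.085},{"dx":-0.0355,"dy":-0.0141,"dz":0,"rx":0,"ry":0,"rz":0,"hand":0.085},{"dx":-0.0355,"dy":-0.0141,"dz":0,"rx":0,"ry":0,"rz":0,"hand":0.085},{"dx":-0.0355,"dy":-0.0141,"dz":0,"rx":0,"ry":0,"rz":0,"hand":0.085},{"dx":-0.0355,"dy":-0.0141,"dz":0,"rx":0,"ry":0,"rz":0,"hand":0.085},{"dx":-0.0355,"dy":-0.0141,"dz":0,"rx":0,"ry":0,"rz":0,"hand":0.085},{"dx":-0.0355,"dy":-0.0141,"dz":0,"rx":0,"ry":0,"rz":0,"hand":0.085}]' && python3 -m pendant '[{"dx":-0.0355,"dy":-0.0141,"dz":0,"rx":0,"ry":0,"rz":0,"hand":0.085},{"dx":0,"dy":0,"dz":0,"rx":0,"ry":0,"rz":-7,"hand":0.085},{"dx":0,"dy":0,"dz":0,"rx":0,"ry":0,"rz":-7,"hand":0.085},{"dx":0,"dy":0,"dz":0,"rx":0,"ry":0,"rz":-6.5,"hand":0.085},{"dx":0,"dy":0,"dz":0,"rx":0,"ry":0,"rz":0,"hand":0.085},{"dx":0,"dy":0,"dz":0,"rx":0,"ry":0,"rz":0,"hand":0.085}]'
python3 - <<'E'
from h import *
im=shot("wrist","w2"); s=manip.get_state();print(s["position"],q2R(s["ee_rot"])[:,1])
P={'sprocket':(.473,.132,.031),'ring':(.485,.289,.025),'nut':(.589,.139,.027),'clevis':(.598,.259,.03)}
for k,p in P.items(): print(k,proj(im,p).round(0))
E
```

```text
clock: 1.3
position: [0.5423, 0.2294, 0.2314]
ee_rot: [0.0, 0.178, 0.984, 0.0]
contact_force: [-0.3, 0.8, 0.3]
width: 0.0853
gripper_force: 0.0
clock: 1.8
position: [0.5694, 0.2052, 0.2312]
ee_rot: [-0.0, 0.002, 1.0, 0.0]
contact_force: [-0.8, -0.2, -0.5]
width: 0.0853
gripper_force: 0.0
[0.56934879 0.20537655 0.23126592] [2.58099319e-03 9.99996668e-01 5.80465985e-05]
sprocket [[186.  70.]]
ring [[346.  83.]]
nut [[200. 185.]]
clevis [[312. 193.]]
```

View pics/w2.png

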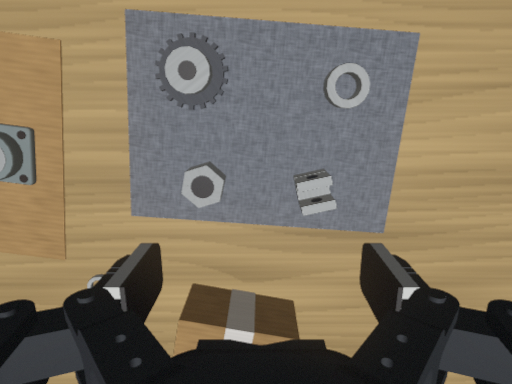

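The wrist view over the mat shows the sprocket hub (187,70), ring (348,86), nut (202,187) and clevis (315,193), all close to where the top-view positions project. Now the precise measurements.

```bash
cat > m.py <<'E'
from h import *
def blob(im,uv,r,th,lohi=(20,1e5)):
    f=cv2.cvtColor(im["frame"],cv2.COLOR_RGB2HSV); S,V=f[...,1],f[...,2]
    m=((V>th)&(S<60)).astype(np.uint8)*255
    k=np.zeros_like(m);cv2.circle(k,tuple(int(round(c)) for c in uv),r,255,-1);m&=k
    return [c[:,0,:] for c in sorted(cv2.findContours(m,cv2.RETR_EXTERNAL,cv2.CHAIN_APPROX_NONE)[0],key=cv2.contourArea,reverse=True) if cv2.contourArea(c)>lohi[0]]
def world(im,c,z): return (cast(im,c,z)).astype(np.float32)
E
python3 - <<'E'
from m import *
im=shot("wrist")
for k,uv,r,z in [('sprocket',(187,70),30,.031),('ring',(348,86),30,.025),('nut',(202,187),30,.027),('clevis',(315,193),32,.043)]:
    for th in (130,150,170,190):
        o=[]
        for c in blob(im,uv,r,th)[:3]:
            w=world(im,c,z); (cx,cy),(a,b),an=cv2.minAreaRect(w); e=cv2.fitEllipse(w)
            o.append((np.round([cx,cy,a*1e3,b*1e3,an],4).tolist(),'E',np.round([*e[0],e[1][0]*1e3,e[1][1]*1e3],4).tolist()))
        print(k,th,*o,sep='\n   ')
cv2.imwrite("pics/crop2.png",cv2.resize(im["frame"][150:235,160:350,::-1],None,fx=4,fy=4,interpolation=cv2.INTER_CUBIC))
E
```

```text
sprocket
   130
   ([0.4731, 0.1324, 42.719, 42.5496, 44.2634], 'E', [0.4731, 0.1324, 42.2898, 42.6182])
sprocket
   150
   ([0.473, 0.1324, 41.899, 41.1313, 89.8944], 'E', [0.4731, 0.1324, 41.6704, 41.8321])
sprocket
   170
   ([0.4859, 0.1417, 4.6528, 30.1476, 35.6327], 'E', [0.4861, 0.1412, 4.4338, 33.2331])
   ([0.4714, 0.1469, 5.8225, 14.177, 41.845], 'E', [0.4708, 0.1473, 5.652, 14.5711])
   ([0.4854, 0.1268, 5.6711, 14.5865, 33.0897], 'E', [0.4863, 0.1266, 5.4734, 13.4554])
sprocket
   190
ring
   130
   ([0.4875, 0.292, 42.3287, 43.1003, 2.8815], 'E', [0.4876, 0.2917, 42.1437, 43.0971])
ring
   150
   ([0.4876, 0.2913, 41.662, 41.9932, 18.1971], 'E', [0.4876, 0.2914, 41.4596, 41.5497])
ring
   170
   ([0.4889, 0.2944, 35.8048, 36.6083, 30.7044], 'E', [0.4871, 0.2921, 33.5971, 39.0776])
   ([0.4746, 0.2815, 7.5614, 15.5398, 39.5904], 'E', [0.475, 0.2813, 7.6166, 16.1365])
ring
   190
nut
   130
   ([0.5927, 0.1406, 44.2366, 49.7618, 83.4015], 'E', [0.5924, 0.1395, 43.0654, 49.9888])
nut
   150
   ([0.591, 0.1407, 46.7561, 41.442, 47.1819], 'E', [0.591, 0.1407, 42.9342, 43.1433])
nut
   170
nut
   190
clevis
   130
   ([0.5883, 0.2591, 18.4419, 37.7952, 13.0505], 'E', [0.5884, 0.2584, 19.8974, 42.722])
   ([0.6139, 0.2648, 18.8269, 37.774, 12.6655], 'E', [0.6113, 0.2648, 17.6642, 36.3112])
clevis
   150
   ([0.5882, 0.2587, 17.6309, 36.6707, 12.5928], 'E', [0.5882, 0.258, 19.0284, 41.7748])
   ([0.6095, 0.264, 9.6421, 35.7132, 12.7603], 'E', [0.6095, 0.2641, 9.6429, 46.6398])
clevis
   170
   ([0.5885, 0.2592, 16.2278, 35.2785, 12.4261], 'E', [0.5872, 0.2597, 17.2321, 34.9574])
   ([0.6097, 0.2645, 8.5614, 34.1666, 14.165], 'E', [0.6095, 0.265, 7.8875, 46.1258])
clevis
   190
```

View pics/crop2.png

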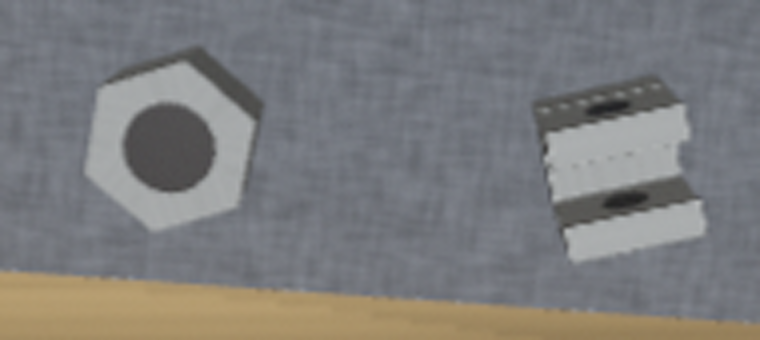

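The measurements fit the known sizes: hub 42–43 mm, ring 42–43 mm, nut 41.4 mm across flats, clevis ear 9.6 × 35.7 mm. The crop shows the nut's top hexagon, centred at crop (170,147). It also shows the clevis ears, the far ear's top at (635,232).

- **Nut:** flat normals at 17.2° mod 60°, centre (0.591, 0.1407).
- **Clevis:** its y axis lies at 12.8°, centre (0.597, 0.261).

Now the sprocket.

```bash
python3 -m pendant '[{"dx":0.0321,"dy":-0.0243,"dz":0,"rx":0,"ry":0,"rz":0,"hand":0.085},{"dx":0.0321,"dy":-0.0243,"dz":0,"rx":0,"ry":0,"rz":0,"hand":0.085},{"dx":0.0321,"dy":-0.0244,"dz":0,"rx":0,"ry":0,"rz":0,"hand":0.085},{"dx":0,"dy":0,"dz":0.035,"rx":0,"ry":0,"rz":0,"hand":0.085},{"dx":0,"dy":0,"dz":0.035,"rx":0,"ry":0,"rz":0,"hand":0.085},{"dx":0,"dy":0,"dz":0.035,"rx":0,"ry":0,"rz":0,"hand":0.085},{"dx":0,"dy":0,"dz":0.035,"rx":0,"ry":0,"rz":0,"hand":0.085},{"dx":0,"dy":0,"dz":0.03,"rx":0,"ry":0,"rz":0,"hand":0.085},{"dx":0,"dy":0,"dz":0.02,"rx":0,"ry":0,"rz":0,"hand":0.085},{"dx":0,"dy":0,"dz":0.014,"rx":0,"ry":0,"rz":0,"hand":0.085},{"dx":0,"dy":0,"dz":0.007,"rx":0,"ry":0,"rz":0,"hand":0.085},{"dx":0,"dy":0,"dz":0,"rx":0,"ry":0,"rz":0,"hand":0.085}]' 60
python3 - <<'E'
from h import *
print(togo(.4731,.1324,np.pi/2),manip.get_state()["position"])
E
```

```text
clock: 2.9
position: [0.4721, 0.1324, 0.0191]
ee_rot: [-0.001, 0.0, 1.0, -0.0]
contact_force: [0.1, -0.3, -0.3]
width: 0.0851
gripper_force: 0.0
(array([-0.001,  0.   , -0.   ]), np.float64(-0.034901614020241854)) [0.47214931 0.1323528  0.01910027]
```

```bash
python3 -m pendant '[{"dx":-0.001,"dy":0,"dz":0.0055,"rx":0,"ry":0,"rz":0,"hand":0.085},{"dx":0,"dy":0,"dz":0,"rx":0,"ry":0,"rz":0,"hand":0.085},{"dx":0,"dy":0,"dz":0,"rx":0,"ry":0,"rz":0,"hand":0.038},{"dx":0,"dy":0,"dz":0,"rx":0,"ry":0,"rz":0,"hand":0.038},{"dx":0,"dy":0,"dz":0,"rx":0,"ry":0,"rz":0,"hand":0.038},{"dx":0,"dy":0,"dz":0,"rx":0,"ry":0,"rz":0,"hand":0.038},{"dx":0,"dy":0,"dz":0,"rx":0,"ry":0,"rz":0,"hand":0.038},{"dx":0,"dy":0,"dz":0,"rx":0,"ry":0,"rz":0,"hand":0.038},{"dx":0,"dy":0,"dz":0,"rx":0,"ry":0,"rz":0,"hand":0.038},{"dx":0,"dy":0,"dz":0,"rx":0,"ry":0,"rz":0,"hand":0.038}]' 60
```

```text
clock: 3.73
position: [0.4748, 0.1326, 0.0159]
ee_rot: [0.001, 0.0, 1.0, 0.0]
contact_force: [-0.8, 0.3, 6.5]
width: 0.0414
gripper_force: 59.8
```

Width reads 41.4 mm on a 44 mm hub, with 6.5 N upward force. I'll lift a little and check.

```bash
python3 -m pendant '[{"dx":0,"dy":0,"dz":-0.01,"rx":0,"ry":0,"rz":0,"hand":0.038},{"dx":0,"dy":0,"dz":-0.02,"rx":0,"ry":0,"rz":0,"hand":0.038},{"dx":0,"dy":0,"dz":-0.03,"rx":0,"ry":0,"rz":0,"hand":0.038},{"dx":0,"dy":0,"dz":-0.03,"rx":0,"ry":0,"rz":0,"hand":0.038},{"dx":0,"dy":0,"dz":0,"rx":0,"ry":0,"rz":0,"hand":0.038},{"dx":0,"dy":0,"dz":0,"rx":0,"ry":0,"rz":0,"hand":0.038},{"dx":0,"dy":0,"dz":0,"rx":0,"ry":0,"rz":0,"hand":0.038}]' 60
python3 - <<'E'
from h import *
a=shot("wrist")["frame"][150:384,110:410];b=shot("side");c=shot("top")
print(manip.get_state()["position"])
uv=proj(b,[.474,.1325,.1])[0];print(uv)
u,v=int(uv[0]),int(uv[1])
cb=b["frame"][v-60:v+60,u-60:u+60]
cv2.imwrite("pics/g1.png",np.hstack([a,cv2.resize(cb,(234,234))])[:,:,::-1].repeat(1,0))
E
```

```text
clock: 4.32
position: [0.473, 0.1321, 0.1039]
ee_rot: [-0.001, 0.0, 1.0, -0.0]
contact_force: [0.6, -0.6, -2.9]
width: 0.042
gripper_force: 61.7
[0.47267269 0.13208193 0.10311774]
[282.8301088  224.83482854]
```

View pics/g1.png

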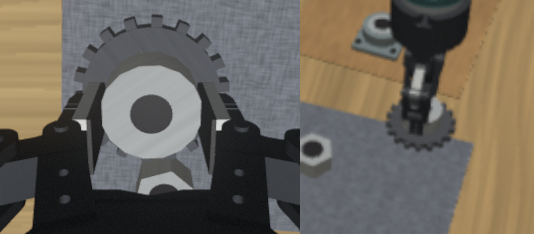

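The sprocket is held by the hub: hub top at crop (150,112), disc spanning columns 75 to 228. I'll check it for tilt, and move on to see the sheet in the same step.

```bash
python3 - <<'E'
from m import *
im=shot("wrist");p=manip.get_state()["position"]
for x in(0,.002):
  for z,r in((p[2]+.015,.022),(p[2]-.005,.0375),(p[2]-.013,.0375)):
    a=np.linspace(0,2*np.pi,73);q=proj(im,np.c_[p[0]+x+r*np.cos(a),p[1]+r*np.sin(a),np.full(73,z)])-[110,150]
    print(x,z.round(3),q.min(0).round(1),q.max(0).round(1))
g=cv2.cvtColor(im["frame"],cv2.COLOR_RGB2GRAY)
c=blob(im,(260,262),60,130,(500,0))[0]-[110,150];print("hub",c.min(0),c.max(0))
E
python3 -m pendant '[{"dx":-0.01,"dy":-0.03,"dz":-0.02,"rx":0,"ry":0,"rz":0,"hand":0.038},{"dx":-0.01,"dy":-0.035,"dz":-0.02,"rx":0,"ry":0,"rz":0,"hand":0.038},{"dx":-0.01,"dy":-0.035,"dz":-0.02,"rx":0,"ry":0,"rz":0,"hand":0.038},{"dx":-0.01,"dy":-0.035,"dz":-0.02,"rx":0,"ry":0,"rz":0,"hand":0.038},{"dx":-0.01,"dy":-0.035,"dz":-0.02,"rx":0,"ry":0,"rz":0,"hand":0.038},{"dx":-0.01,"dy":-0.035,"dz":-0.02,"rx":0,"ry":0,"rz":0,"hand":0.038},{"dx":-0.01,"dy":-0.035,"dz":-0.01,"rx":0,"ry":0,"rz":0,"hand":0.038},{"dx":-0.01,"dy":-0.035,"dz":0,"rx":0,"ry":0,"rz":0,"hand":0.038},{"dx":-0.01,"dy":-0.035,"dz":0,"rx":0,"ry":0,"rz":0,"hand":0.038},{"dx":-0.01,"dy":-0.01,"dz":0,"rx":0,"ry":0,"rz":0,"hand":0.038},{"dx":0,"dy":0,"dz":0,"rx":0,"ry":0,"rz":0,"hand":0.038},{"dx":0,"dy":0,"dz":0,"rx":0,"ry":0,"rz":0,"hand":0.038}]' 60
python3 - <<'E'
from h import *
im=shot("wrist","w3");s=manip.get_state();print(s["position"],q2R(s["ee_rot"])[:,1],s["qpos"])
for p in [(.554,-.077,.033),(.523,-.294,.065)]: print(proj(im,p))
E
```

```text
0 0.118 [101.5  67. ] [205.3 161.4]
0 0.098 [75.2 19.9] [231.1 164.2]
0 0.09 [78.7 16.6] [227.4 155. ]
0.002 0.118 [101.6  71.6] [205.1 165.4]
0.002 0.098 [75.4 24.2] [230.9 167.6]
0.002 0.09 [78.9 20.7] [227.2 158.3]
hub [102  66] [200 164]
clock: 5.52
position: [0.5737, -0.188, 0.2329]
ee_rot: [-0.002, 0.001, 1.0, 0.001]
contact_force: [-0.7, -0.3, -2.5]
width: 0.0416
gripper_force: 62.3
[ 0.57327684 -0.18702634  0.23318553] [3.50783515e-04 9.99997083e-01 2.38991386e-03] [-4.31164462e-01  3.19357956e-01  1.43680815e+00  7.79218974e-04
  1.38948180e+00 -2.00175609e+00]
[[369.26153942 149.21780895]]
[[145.45560043 120.33878178]]
```

View pics/w3.png

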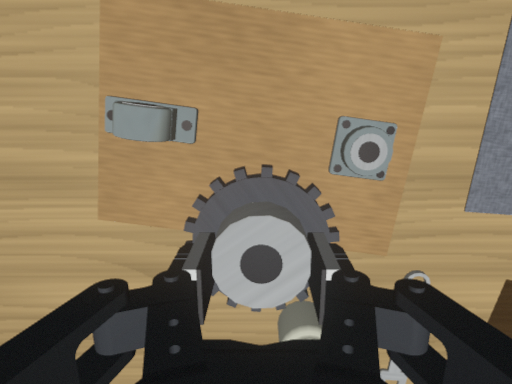

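The sprocket is upright, since the predicted outlines match. The sheet view shows the pillow block at (150,120) and the flange block at (367,150), with holes (346,124), (390,129), (381,175), (337,168). Now measuring both blocks.

```bash
cat > blocks.py <<'E'
from m import *
def run(im,puv,fuv,verbose=1):
    hsv=cv2.cvtColor(im["frame"],cv2.COLOR_RGB2HSV)
    H,S,V=[hsv[...,i].astype(int) for i in range(3)]
    R_,B_=im["frame"][...,0].astype(int),im["frame"][...,2].astype(int)
    m=((R_-B_)<12).astype(np.uint8)*255
    def near(uv,r,mm):
        k=np.zeros_like(m);cv2.circle(k,uv,r,255,-1)
        return max(cv2.findContours(mm&k,cv2.RETR_EXTERNAL,cv2.CHAIN_APPROX_NONE)[0],key=cv2.contourArea)[:,0,:]
    cf=near(fuv,50,m);cp=near(puv,62,m)
    for n,c,z in(('F',cf,.015),('P',cp,.017)):
        (x,y),(a,b),an=cv2.minAreaRect(world(im,c,z)); print(n,np.round([x,y,a*1e3,b*1e3,an],4),'px',c.min(0),c.max(0))
        q=cv2.approxPolyDP(c.reshape(-1,1,2),4,True)[:,0]; print(q.tolist(), cast(im,q,z).round(4).tolist())
    # dark holes in the castings
    d=((V<85)).astype(np.uint8)*255
    for n,c,z in(('F',cf,.015),('P',cp,.017)):
        k=np.zeros_like(m);cv2.fillPoly(k,[c.astype(np.int32)],255)
        for h in cv2.findContours(d&k,cv2.RETR_EXTERNAL,cv2.CHAIN_APPROX_NONE)[0]:
            M=cv2.moments(h)
            if M["m00"]>15:
                u=np.r_[M["m10"],M["m01"]]/M["m00"]; print(n,'hole',u.round(1),M["m00"],cast(im,u,z)[0].round(4), 'z33',cast(im,u,.033)[0].round(4))
    b=blob(im,fuv,28,150)
    if b:
        e=cv2.fitEllipse(world(im,b[0],.033)); print('boss',np.round([*e[0],*e[1]],4))
E
python3 - <<'E'
from blocks import *
run(shot("wrist"),(150,120),(366,150))
E
```

```text
F [ 5.56000e-01 -7.85000e-02  6.44739e+01  6.25238e+01  8.21524e+01] px [328 117] [395 180]
[[340, 117], [329, 172], [382, 179], [395, 126]] [[0.5218, -0.1039], [0.5812, -0.1124], [0.5891, -0.0531], [0.5312, -0.0447]]
P [ 0.5273 -0.3049 95.7578 41.7914 82.257 ] px [104  96] [196 143]
[[105, 98], [105, 130], [116, 136], [194, 140], [193, 108]] [[0.5026, -0.3492], [0.5353, -0.3531], [0.5416, -0.3422], [0.5458, -0.2592], [0.5126, -0.2585]]
F hole [379.3 174.7] 20.0 [ 0.5842 -0.0565] z33 [ 0.5804 -0.063 ]
F hole [336.3 168.2] 19.5 [ 0.5769 -0.1046] z33 [ 0.5734 -0.1087]
F hole [367.7 152.3] 275.0 [ 0.5594 -0.0715] z33 [ 0.5567 -0.0773]
F hole [389.  130.6] 34.0 [ 0.536  -0.0506] z33 [ 0.5345 -0.0575]
F hole [345.7 142.4] 62.5 [ 0.5486 -0.0962] z33 [ 0.5465 -0.1007]
P hole [108.7 114.9] 19.0 [ 0.5197 -0.3473] z33 [ 0.5191 -0.3402]
P hole [171.1 124.4] 176.5 [ 0.5295 -0.2826] z33 [ 0.5285 -0.2784]
boss [ 0.5567 -0.0774  0.0376  0.0378]
```

The numbers agree with each other: flange block (0.5563, −0.0778), pillow block (0.5252, −0.3053), 229 mm apart against a nominal 230 mm. Yaw is −7.75°. The sheet centre comes out at (0.5408, −0.1916), and the top view gives (0.541, −0.1925). Placing the sprocket.

```bash
python3 -m pendant '[{"dx":0.0325,"dy":-0.0046,"dz":0.01,"rx":0,"ry":0,"rz":0,"hand":0.038},{"dx":0,"dy":0,"dz":0.035,"rx":0,"ry":0,"rz":0,"hand":0.038},{"dx":0,"dy":0,"dz":0.035,"rx":0,"ry":0,"rz":0,"hand":0.038},{"dx":0,"dy":0,"dz":0.035,"rx":0,"ry":0,"rz":0,"hand":0.038},{"dx":0,"dy":0,"dz":0.035,"rx":0,"ry":0,"rz":0,"hand":0.038},{"dx":0,"dy":0,"dz":0.03,"rx":0,"ry":0,"rz":0,"hand":0.038},{"dx":0,"dy":0,"dz":0.02,"rx":0,"ry":0,"rz":0,"hand":0.038},{"dx":0,"dy":0,"dz":0.006,"rx":0,"ry":0,"rz":0,"hand":0.038},{"dx":0,"dy":0,"dz":0,"rx":0,"ry":0,"rz":0,"hand":0.038},{"dx":0,"dy":0,"dz":0,"rx":0,"ry":0,"rz":0,"hand":0.038}]' 60
python3 - <<'E'
from h import *
print(togo(.5408,-.1916,np.radians(90)),manip.get_state()["position"])
E
```

```text
clock: 6.45
position: [0.5423, -0.1918, 0.0297]
ee_rot: [0.001, -0.0, 1.0, -0.0]
contact_force: [0.5, 0.3, -2.8]
width: 0.0418
gripper_force: 62.3
(array([ 0.0015,  0.0002, -0.    ]), np.float64(0.055880925465056484)) [ 0.54231482 -0.19184076  0.02971615]
```

```bash
cat >> h.py <<'E'
def avg(n=5):
    P=[];A=[]
    for _ in range(n):
        s=manip.get_state();P.append(s["position"]);M=q2R(s["ee_rot"]);A.append(np.degrees(np.arctan2(M[1,1],M[0,1])));manip.get_image("top")
    return np.mean(P,0).round(4),np.std(P,0).round(4),round(np.mean(A),2)
E
python3 - <<'E'
from h import *
print(avg())
E
```

```text
(array([ 0.5429, -0.1924,  0.0304]), array([0.0003, 0.0003, 0.0004]), np.float64(90.04))
```

```bash
python3 -m pendant '[{"dx":0.002,"dy":0.0008,"dz":0.006,"rx":0,"ry":0,"rz":0,"hand":0.038},{"dx":0,"dy":0,"dz":0.005,"rx":0,"ry":0,"rz":0,"hand":0.038},{"dx":0,"dy":0,"dz":0.003,"rx":0,"ry":0,"rz":0,"hand":0.038},{"dx":0,"dy":0,"dz":0,"rx":0,"ry":0,"rz":0,"hand":0.038},{"dx":0,"dy":0,"dz":0,"rx":0,"ry":0,"rz":0,"hand":0.038}]' 60
python3 - <<'E'
from h import *
print(avg(3),manip.get_state()["contact_force"])
E
```

```text
clock: 7.12
position: [0.5391, -0.1913, 0.016]
ee_rot: [-0.0, 0.0, 1.0, 0.0]
contact_force: [-4.1, 1.2, 8.7]
width: 0.0414
gripper_force: 63.7
(array([ 0.5392, -0.1913,  0.016 ]), array([0., 0., 0.]), np.float64(90.0)) [-3.03551864  1.27319628  9.29101119]
```

```bash
python3 -m pendant '[{"dx":-0.0015,"dy":0,"dz":-0.002,"rx":0,"ry":0,"rz":0,"hand":0.038},{"dx":0,"dy":0,"dz":0,"rx":0,"ry":0,"rz":0,"hand":0.038},{"dx":0,"dy":0,"dz":0.001,"rx":0,"ry":0,"rz":0,"hand":0.038},{"dx":0,"dy":0,"dz":0,"rx":0,"ry":0,"rz":0,"hand":0.038},{"dx":0,"dy":0,"dz":0,"rx":0,"ry":0,"rz":0,"hand":0.038}]' 60
python3 - <<'E'
from h import *
print(avg(3),manip.get_state()["contact_force"])
E
```

```text
clock: 7.68
position: [0.5415, -0.1917, 0.016]
ee_rot: [0.0, 0.0, 1.0, -0.0]
contact_force: [-1.2, -0.2, 3.0]
width: 0.0416
gripper_force: 63.1
(array([ 0.5415, -0.1917,  0.016 ]), array([0., 0., 0.]), np.float64(89.99)) [-0.51672196  0.10772066  3.83811708]
```

Within 1 mm. Releasing, then going up to the viewing pose.

```bash
python3 -m pendant '[{"dx":0,"dy":0,"dz":0,"rx":0,"ry":0,"rz":0,"hand":0.075},{"dx":0,"dy":0,"dz":0,"rx":0,"ry":0,"rz":0,"hand":0.075},{"dx":0,"dy":0,"dz":0,"rx":0,"ry":0,"rz":0,"hand":0.085},{"dx":0,"dy":0,"dz":0,"rx":0,"ry":0,"rz":0,"hand":0.085},{"dx":0,"dy":0,"dz":-0.02,"rx":0,"ry":0,"rz":0,"hand":0.085},{"dx":0,"dy":0,"dz":-0.035,"rx":0,"ry":0,"rz":0,"hand":0.085},{"dx":-0.01,"dy":0,"dz":-0.035,"rx":0,"ry":0,"rz":0,"hand":0.085},{"dx":-0.02,"dy":0,"dz":-0.035,"rx":0,"ry":0,"rz":0,"hand":0.085},{"dx":-0.02,"dy":0,"dz":-0.035,"rx":0,"ry":0,"rz":0,"hand":0.085},{"dx":0,"dy":0,"dz":-0.035,"rx":0,"ry":0,"rz":0,"hand":0.085},{"dx":0,"dy":0,"dz":-0.02,"rx":0,"ry":0,"rz":0,"hand":0.085},{"dx":0,"dy":0,"dz":0,"rx":0,"ry":0,"rz":0,"hand":0.085}]' 60
python3 - <<'E'
from blocks import *
im=shot("wrist","w4");print(manip.get_state()["position"])
f=proj(im,[(.5563,-.0778,.02),(.5252,-.3053,.03),(.541,-.1916,.031)]).round().astype(int);print(f)
run(im,tuple(map(int,f[1])),tuple(map(int,f[0])))
for th in(130,150):
    b=blob(im,f[2],26,th)[0];print('hub',cv2.fitEllipse(world(im,b,.031)))
# whole sprocket dark+bright outline
fr=im["frame"].astype(int);m=((fr[...,0]-fr[...,2])<12).astype(np.uint8)*255
k=np.zeros_like(m);cv2.circle(k,tuple(map(int,f[2])),50,255,-1)
c=max(cv2.findContours(m&k,cv2.RETR_EXTERNAL,cv2.CHAIN_APPROX_NONE)[0],key=cv2.contourArea)[:,0]
print('disc',cv2.minEnclosingCircle(world(im,c,.009)))
E
```

```text
clock: 8.83
position: [0.5942, -0.1926, 0.2365]
ee_rot: [0.005, -0.0, 1.0, -0.002]
contact_force: [0.5, -0.8, 0.4]
width: 0.0853
gripper_force: 0.0
[ 0.59264154 -0.1919845   0.23349411]
[[371 128]
 [151  97]
 [264 113]]
F [ 5.56300e-01 -7.85000e-02  6.46421e+01  6.25566e+01  8.23279e+01] px [335  94] [403 158]
[[347, 94], [336, 151], [389, 158], [403, 102]] [[0.5222, -0.1047], [0.582, -0.1125], [0.5897, -0.0538], [0.5302, -0.0454]]
P [ 0.5261 -0.3047 95.4279 38.9654 82.2628] px [110  72] [202 120]
[[110, 74], [111, 108], [200, 117], [200, 85]] [[0.5028, -0.3497], [0.5366, -0.3528], [0.5458, -0.2593], [0.5134, -0.2577]]
F hole [386.7 153. ] 33.5 [ 0.5842 -0.0569] z33 [ 0.5813 -0.0636]
F hole [343.3 146.6] 32.0 [ 0.5772 -0.1048] z33 [ 0.5746 -0.1092]
F hole [375.8 128.9] 305.5 [ 0.5582 -0.0713] z33 [ 0.5565 -0.0773]
F hole [397.4 107.7] 41.5 [ 0.536  -0.0506] z33 [ 0.5354 -0.0576]
F hole [352.7 122.2] 86.0 [ 0.5511 -0.0966] z33 [ 0.5498 -0.1013]
F hole [352.8 101.2] 38.5 [ 0.5295 -0.0982] z33 [ 0.5293 -0.1028]
P hole [191.  102.1] 30.0 [ 0.5306 -0.268 ] z33 [ 0.5303 -0.2647]
P hole [114.2  91.1] 28.5 [ 0.5195 -0.3473] z33 [ 0.5198 -0.3405]
P hole [176.7 100.8] 220.5 [ 0.5292 -0.283 ] z33 [ 0.5291 -0.279 ]
boss [ 0.5566 -0.0775  0.0359  0.0365]
hub ((0.5399010181427002, -0.19289584457874298), (0.0420595221221447, 0.0423225574195385), 70.07222747802734)
hub ((0.5400060415267944, -0.19265134632587433), (0.04073241353034973, 0.04118214175105095), 51.827110290527344)
disc ((0.5399821996688843, -0.19265024363994598), 0.0371742881834507)
```

View pics/w4.png

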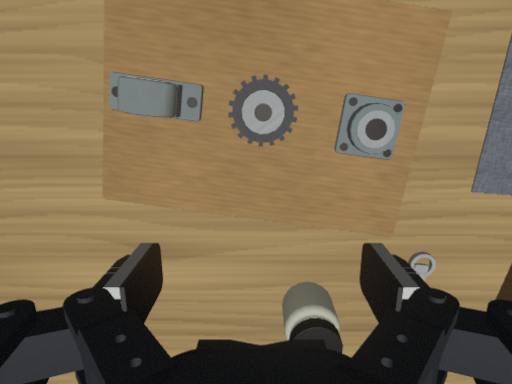

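The view shows the sprocket standing at (263,111) midway between the blocks, measured at (0.540, −0.1927) against the midpoint (0.541, −0.1914). The blocks haven't moved. Now the ring.

```bash
python3 -m pendant '[{"dx":0.0081,"dy":0.0372,"dz":0,"rx":0,"ry":0,"rz":0,"hand":0.085},{"dx":0.0081,"dy":0.0372,"dz":0,"rx":0,"ry":0,"rz":0,"hand":0.085},{"dx":0.0081,"dy":0.0372,"dz":0,"rx":0,"ry":0,"rz":0,"hand":0.085},{"dx":0.0081,"dy":0.0372,"dz":0,"rx":0,"ry":0,"rz":0,"hand":0.085},{"dx":0.0081,"dy":0.0372,"dz":0,"rx":0,"ry":0,"rz":0,"hand":0.085},{"dx":0.0081,"dy":0.0372,"dz":0,"rx":0,"ry":0,"rz":0,"hand":0.085},{"dx":0.0081,"dy":0.0372,"dz":0,"rx":0,"ry":0,"rz":0,"hand":0.085},{"dx":0.0081,"dy":0.0372,"dz":0,"rx":0,"ry":0,"rz":0,"hand":0.085},{"dx":0.0081,"dy":0.0372,"dz":0,"rx":0,"ry":0,"rz":0,"hand":0.085},{"dx":0.0081,"dy":0.0372,"dz":0,"rx":0,"ry":0,"rz":0,"hand":0.085},{"dx":0.0081,"dy":0.0372,"dz":0,"rx":0,"ry":0,"rz":0,"hand":0.085},{"dx":0.0081,"dy":0.0372,"dz":0,"rx":0,"ry":0,"rz":0,"hand":0.085}]' && python3 -m pendant '[{"dx":0.0081,"dy":0.0372,"dz":0,"rx":0,"ry":0,"rz":0,"hand":0.085},{"dx":0,"dy":0,"dz":0.035,"rx":0,"ry":0,"rz":0,"hand":0.085},{"dx":0,"dy":0,"dz":0.035,"rx":0,"ry":0,"rz":0,"hand":0.085},{"dx":0,"dy":0,"dz":0.035,"rx":0,"ry":0,"rz":0,"hand":0.085},{"dx":0,"dy":0,"dz":0.035,"rx":0,"ry":0,"rz":0,"hand":0.085},{"dx":0,"dy":0,"dz":0.025,"rx":0,"ry":0,"rz":0,"hand":0.085},{"dx":0,"dy":0,"dz":0,"rx":0,"ry":0,"rz":0,"hand":0.085},{"dx":0,"dy":0,"dz":0,"rx":0,"ry":0,"rz":0,"hand":0.085}]'
python3 - <<'E'
from h import *
print(avg(3),togo(.4882,.2917,np.pi/2))
E
```

```text
clock: 9.88
position: [0.492, 0.2561, 0.2287]
ee_rot: [-0.002, 0.0, 1.0, -0.001]
contact_force: [0.9, -1.0, 0.4]
width: 0.0849
gripper_force: 0.0
clock: 10.55
position: [0.4838, 0.2911, 0.0635]
ee_rot: [-0.003, 0.0, 1.0, -0.001]
contact_force: [1.2, 1.5, 0.1]
width: 0.0852
gripper_force: 0.0
(array([0.4854, 0.2918, 0.0652]), array([0.0012, 0.0005, 0.0013]), np.float64(89.99)) (array([-0.0011, -0.0009,  0.    ]), np.float64(-0.0060502731625788776))
```

```bash
python3 -m pendant '[{"dx":-0.001,"dy":0,"dz":0.03,"rx":0,"ry":0,"rz":0,"hand":0.085},{"dx":0,"dy":0,"dz":0.02,"rx":0,"ry":0,"rz":0,"hand":0.085},{"dx":0,"dy":0,"dz":0.008,"rx":0,"ry":0,"rz":0,"hand":0.085},{"dx":0,"dy":0,"dz":0,"rx":0,"ry":0,"rz":0,"hand":0.085},{"dx":0,"dy":0,"dz":0,"rx":0,"ry":0,"rz":0,"hand":0.085},{"dx":0,"dy":0,"dz":0,"rx":0,"ry":0,"rz":0,"hand":0.085}]' 60
python3 - <<'E'
from h import *
print(avg(2),togo(.4882,.2917,np.pi/2),manip.get_state()["contact_force"])
E
```

```text
clock: 11.2
position: [0.4882, 0.2927, 0.0095]
ee_rot: [0.002, 0.0, 1.0, 0.001]
contact_force: [0.6, 0.3, 0.9]
width: 0.0849
gripper_force: 0.0
(array([0.4882, 0.2927, 0.0095]), array([0., 0., 0.]), np.float64(90.0)) (array([-0.0002, -0.0009, -0.    ]), np.float64(-0.0027813820996810765)) [ 0.9125191   0.27038147 -0.65326858]
```

```bash
python3 -m pendant '[{"dx":0,"dy":-0.0008,"dz":0.001,"rx":0,"ry":0,"rz":0,"hand":0.06},{"dx":0,"dy":0,"dz":0,"rx":0,"ry":0,"rz":0,"hand":0.038},{"dx":0,"dy":0,"dz":0,"rx":0,"ry":0,"rz":0,"hand":0.038},{"dx":0,"dy":0,"dz":0,"rx":0,"ry":0,"rz":0,"hand":0.038},{"dx":0,"dy":0,"dz":0,"rx":0,"ry":0,"rz":0,"hand":0.038},{"dx":0,"dy":0,"dz":0,"rx":0,"ry":0,"rz":0,"hand":0.038},{"dx":0,"dy":0,"dz":0,"rx":0,"ry":0,"rz":0,"hand":0.038},{"dx":0,"dy":0,"dz":0,"rx":0,"ry":0,"rz":0,"hand":0.038}]' 40
python3 - <<'E'
from h import *
print(avg(2))
E
python3 -m pendant '[{"dx":0,"dy":0,"dz":-0.02,"rx":0,"ry":0,"rz":0,"hand":0.038},{"dx":0,"dy":0,"dz":-0.03,"rx":0,"ry":0,"rz":0,"hand":0.038},{"dx":0,"dy":0,"dz":-0.035,"rx":0,"ry":0,"rz":0,"hand":0.038},{"dx":0,"dy":0,"dz":-0.035,"rx":0,"ry":0,"rz":0,"hand":0.038},{"dx":0,"dy":0,"dz":0,"rx":0,"ry":0,"rz":0,"hand":0.038},{"dx":0,"dy":0,"dz":0,"rx":0,"ry":0,"rz":0,"hand":0.038},{"dx":0,"dy":0,"dz":0,"rx":0,"ry":0,"rz":0,"hand":0.038}]' 40
python3 - <<'E'
from m import *
im=shot("wrist");s=manip.get_state();print(s["position"])
cv2.imwrite("pics/g2.png",im["frame"][150:384,110:410,::-1])
z=s["position"][2]+.015
for th in (130,150,170):
  c=blob(im,(260,262),50,th,(300,0))
  if c: print(th,cv2.boundingRect(c[0].reshape(-1,1,2)), np.round(cv2.minEnclosingCircle(world(im,c[0],z))[0]-s["position"][:2],4), cv2.minEnclosingCircle(world(im,c[0],z))[1])
E
```

```text
clock: 11.97
position: [0.4871, 0.2914, 0.0075]
ee_rot: [0.0, 0.0, 1.0, 0.0]
contact_force: [-0.2, -0.5, 6.5]
width: 0.0426
gripper_force: 40.5
(array([0.4871, 0.2914, 0.0075]), array([0., 0., 0.]), np.float64(90.0))
clock: 12.65
position: [0.486, 0.2909, 0.126]
ee_rot: [-0.001, -0.0, 1.0, -0.0]
contact_force: [-0.5, 0.5, -1.8]
width: 0.0422
gripper_force: 41.4
[0.48554273 0.29069039 0.12518622]
130 (211, 223, 100, 90) [ 0.002  -0.0009] 0.021697312593460083
150 (211, 223, 100, 90) [ 0.0021 -0.001 ] 0.021594664081931114
170 (212, 225, 99, 88) [ 0.0024 -0.0008] 0.021387454122304916
```

View pics/g2.png

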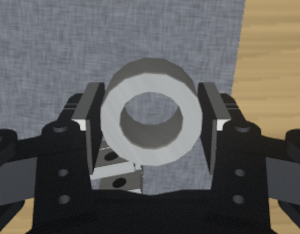

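The ring is held level: top ellipse at crop (151,112), outline width 44 mm. Carrying it over the hub.

```bash
python3 -m pendant '[{"dx":-0.0045,"dy":-0.0402,"dz":0,"rx":0,"ry":0,"rz":0,"hand":0.038},{"dx":-0.0045,"dy":-0.0402,"dz":0,"rx":0,"ry":0,"rz":0,"hand":0.038},{"dx":-0.0045,"dy":-0.0402,"dz":0,"rx":0,"ry":0,"rz":0,"hand":0.038},{"dx":-0.0045,"dy":-0.0402,"dz":0,"rx":0,"ry":0,"rz":0,"hand":0.038},{"dx":-0.0045,"dy":-0.0402,"dz":0,"rx":0,"ry":0,"rz":0,"hand":0.038},{"dx":-0.0045,"dy":-0.0402,"dz":0,"rx":0,"ry":0,"rz":0,"hand":0.038},{"dx":-0.0045,"dy":-0.0402,"dz":0,"rx":0,"ry":0,"rz":0,"hand":0.038},{"dx":-0.0045,"dy":-0.0402,"dz":0,"rx":0,"ry":0,"rz":0,"hand":0.038},{"dx":-0.0045,"dy":-0.0402,"dz":0,"rx":0,"ry":0,"rz":0,"hand":0.038},{"dx":-0.0045,"dy":-0.0402,"dz":0,"rx":0,"ry":0,"rz":0,"hand":0.038},{"dx":-0.0045,"dy":-0.0402,"dz":0,"rx":0,"ry":0,"rz":0,"hand":0.038},{"dx":-0.0045,"dy":-0.0402,"dz":0,"rx":0,"ry":0,"rz":0,"hand":0.038}]' 40 && python3 -m pendant '[{"dx":0,"dy":0,"dz":0.03,"rx":0,"ry":0,"rz":0,"hand":0.038},{"dx":0,"dy":0,"dz":0.02,"rx":0,"ry":0,"rz":0,"hand":0.038},{"dx":0,"dy":0,"dz":0,"rx":0,"ry":0,"rz":0,"hand":0.038},{"dx":0,"dy":0,"dz":0,"rx":0,"ry":0,"rz":0,"hand":0.038},{"dx":0,"dy":0,"dz":0,"rx":0,"ry":0,"rz":0,"hand":0.038}]' 40
python3 - <<'E'
from h import *
print(avg(4),manip.get_state()["contact_force"])
E
```

```text
clock: 13.7
position: [0.5394, -0.1925, 0.1245]
ee_rot: [-0.002, 0.0, 1.0, 0.001]
contact_force: [0.7, 0.8, -1.7]
width: 0.042
gripper_force: 41.5
clock: 14.12
position: [0.5409, -0.1907, 0.0765]
ee_rot: [-0.0, -0.0, 1.0, 0.0]
contact_force: [0.6, -0.1, -0.4]
width: 0.0421
gripper_force: 41.6
(array([ 0.5415, -0.1909,  0.0774]), array([0.0004, 0.0001, 0.0006]), np.float64(90.05)) [-0.71402928  0.05787471 -1.25163915]
```

```bash
python3 -m pendant '[{"dx":0.0012,"dy":-0.001,"dz":0.02,"rx":0,"ry":0,"rz":0,"hand":0.038},{"dx":0,"dy":0,"dz":0.012,"rx":0,"ry":0,"rz":0,"hand":0.038},{"dx":0,"dy":0,"dz":0.005,"rx":0,"ry":0,"rz":0,"hand":0.038},{"dx":0,"dy":0,"dz":0,"rx":0,"ry":0,"rz":0,"hand":0.038},{"dx":0,"dy":0,"dz":0,"rx":0,"ry":0,"rz":0,"hand":0.038},{"dx":0,"dy":0,"dz":0,"rx":0,"ry":0,"rz":0,"hand":0.038}]' 40
python3 - <<'E'
from h import *
print(avg(4),manip.get_state()["contact_force"])
E
```

```text
clock: 14.82
position: [0.5406, -0.1923, 0.0408]
ee_rot: [0.001, -0.0, 1.0, -0.0]
contact_force: [-0.6, 0.5, -1.4]
width: 0.0422
gripper_force: 41.5
(array([ 0.5404, -0.1924,  0.0408]), array([0.0001, 0.    , 0.0001]), np.float64(90.01)) [ 1.05301399 -0.42946342 -1.96600549]
```

```bash
python3 -m pendant '[{"dx":0.0003,"dy":0.0005,"dz":0.003,"rx":0,"ry":0,"rz":0,"hand":0.038},{"dx":0,"dy":0,"dz":0.0015,"rx":0,"ry":0,"rz":0,"hand":0.038},{"dx":0,"dy":0,"dz":0.0005,"rx":0,"ry":0,"rz":0,"hand":0.038},{"dx":0,"dy":0,"dz":0,"rx":0,"ry":0,"rz":0,"hand":0.038},{"dx":0,"dy":0,"dz":0,"rx":0,"ry":0,"rz":0,"hand":0.038}]' 40
python3 - <<'E'
from h import *
print(avg(3),manip.get_state()["contact_force"])
E
```

```text
clock: 15.43
position: [0.5394, -0.1916, 0.0355]
ee_rot: [0.0, 0.0, 1.0, 0.0]
contact_force: [-1.8, 0.8, 4.9]
width: 0.0423
gripper_force: 42.1
(array([ 0.5394, -0.1916,  0.0355]), array([0., 0., 0.]), np.float64(90.0)) [-0.55702384  0.7881821   4.90051291]
```

The ring is seated at the expected height of 35.5 mm with light contact. Releasing and checking.

```bash
python3 -m pendant '[{"dx":0,"dy":0,"dz":0,"rx":0,"ry":0,"rz":0,"hand":0.055},{"dx":0,"dy":0,"dz":0,"rx":0,"ry":0,"rz":0,"hand":0.07},{"dx":0,"dy":0,"dz":0,"rx":0,"ry":0,"rz":0,"hand":0.085},{"dx":0,"dy":0,"dz":0,"rx":0,"ry":0,"rz":0,"hand":0.085},{"dx":0,"dy":0,"dz":-0.02,"rx":0,"ry":0,"rz":0,"hand":0.085},{"dx":0,"dy":0,"dz":-0.035,"rx":0,"ry":0,"rz":0,"hand":0.085},{"dx":-0.01,"dy":0,"dz":-0.035,"rx":0,"ry":0,"rz":0,"hand":0.085},{"dx":-0.02,"dy":0,"dz":-0.035,"rx":0,"ry":0,"rz":0,"hand":0.085},{"dx":-0.02,"dy":0,"dz":-0.035,"rx":0,"ry":0,"rz":0,"hand":0.085},{"dx":0,"dy":0,"dz":-0.035,"rx":0,"ry":0,"rz":0,"hand":0.085},{"dx":0,"dy":0,"dz":0,"rx":0,"ry":0,"rz":0,"hand":0.085},{"dx":0,"dy":0,"dz":0,"rx":0,"ry":0,"rz":0,"hand":0.085}]' 60
python3 - <<'E'
from m import *
im=shot("wrist");print(manip.get_state()["position"])
f=proj(im,[(.54,-.192,.053),(.54,-.192,.009)]).round().astype(int);print(f)
for th in(130,150):
    b=blob(im,f[0],30,th)[0];print('ring',cv2.fitEllipse(world(im,b,.053)))
fr=im["frame"].astype(int);m=((fr[...,0]-fr[...,2])<12).astype(np.uint8)*255
k=np.zeros_like(m);cv2.circle(k,tuple(map(int,f[1])),50,255,-1)
c=max(cv2.findContours(m&k,cv2.RETR_EXTERNAL,cv2.CHAIN_APPROX_NONE)[0],key=cv2.contourArea)[:,0]
print('disc',cv2.minEnclosingCircle(world(im,c,.009)))
u,v=f[1];cv2.imwrite("pics/s1.png",cv2.resize(im["frame"][max(v-60,0):v+60,u-75:u+75,::-1],None,fx=4,fy=4,interpolation=cv2.INTER_CUBIC))
E
```

```text
clock: 16.58
position: [0.5908, -0.1921, 0.2322]
ee_rot: [0.002, -0.0, 1.0, -0.001]
contact_force: [-0.6, -0.2, -0.6]
width: 0.0852
gripper_force: 0.0
[ 0.58932819 -0.19158442  0.23000378]
[[263 118]
 [263 116]]
ring ((0.5401422381401062, -0.19280660152435303), (0.04161064326763153, 0.0417943000793457), 88.77108001708984)
ring ((0.5402927398681641, -0.1926983743906021), (0.04046500846743584, 0.04095679894089699), 86.97085571289062)
disc ((0.540030300617218, -0.19275690615177155), 0.03717849403619766)
```

View pics/s1.png

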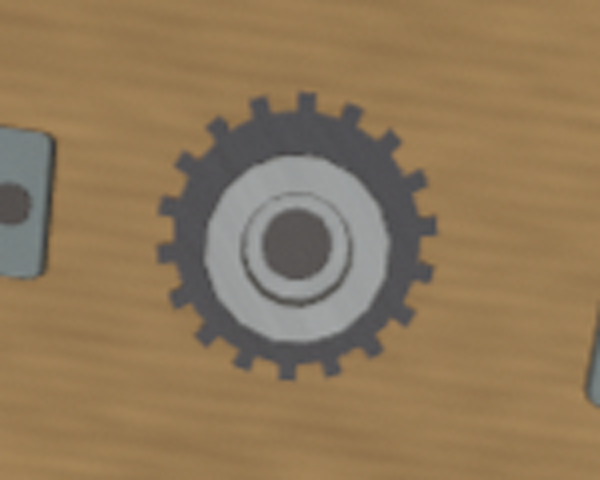

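The ring sits concentric on the hub, within 0.3 mm: ring centre (297,248) and disc centre (297,237) in the crop, offset by parallax only. Next is the nut; I'm refining its angle from the saved w2 picture.

```bash
python3 - <<'E'
from m import *
im=manip.get_image("wrist");im["frame"]=cv2.imread("pics/w2.png")[:,:,::-1].copy()
T=np.eye(4);a=np.radians(89.93)
y=np.array([np.cos(a),np.sin(a),0]);z=np.array([0,0,-1.]);T[:3,:3]=np.c_[np.cross(y,z),y,z];T[:3,3]=[.5694,.2053,.2312];T=T@im["mount"];im["C"],im["M"]=T[:3,3],T[:3,:3]
for th in(145,150,155):
    w=cv2.convexHull(world(im,blob(im,(202,187),30,th)[0],.027))
    for eps in(.003,.004):
        q=cv2.approxPolyDP(w,eps,True)[:,0]; e=np.roll(q,-1,0)-q; L=np.hypot(*e.T)
        an=np.degrees(np.arctan2(e[:,1],e[:,0]))+90; ph=np.degrees(np.angle((L*np.exp(6j*np.radians(an))).sum()))/6
        print(th,len(q),(L*1e3).round(1),(an%60).round(1),'phase',round(ph%60,1),'c',((q.max(0)+q.min(0))/2).round(4))
E
python3 - <<'E'
from h import *
print(avg(2),togo(.592,.1412,np.radians(77.2)))
E
```

```text
145 6 [25.9 23.4 22.2 24.5 22.6 21.6] [16.9 21.2 18.3 19.  20.  15.3] phase 18.5 c [0.5913 0.1408]
145 6 [25.9 23.4 22.2 24.5 22.6 21.6] [16.9 21.2 18.3 19.  20.  15.3] phase 18.5 c [0.5913 0.1408]
150 6 [25.7 20.2 22.9 24.5 22.6 22.4] [22.2 20.4 16.1 19.  20.  17.2] phase 19.2 c [0.5913 0.1408]
150 6 [25.7 20.2 22.9 24.5 22.6 22.4] [22.2 20.4 16.1 19.  20.  17.2] phase 19.2 c [0.5913 0.1408]
155 6 [23.5 23.6 22.9 23.1 24.  22.4] [16.  18.7 16.1 17.2 17.8 17.2] phase 17.2 c [0.5913 0.1408]
155 6 [26.2 19.1 22.9 23.1 24.  22.4] [24.3 20.  16.1 17.2 17.8 17.2] phase 18.8 c [0.5913 0.1408]
(array([ 0.5883, -0.1912,  0.2284]), array([0.0002, 0.0001, 0.0003]), np.float64(89.99)) (array([-0.0038,  0.3324,  0.0006]), np.float64(12.790483215703649))
```

```bash
python3 -m pendant '[{"dx":-0.004,"dy":0.037,"dz":0,"rx":0,"ry":0,"rz":0,"hand":0.085},{"dx":0,"dy":0.037,"dz":0,"rx":0,"ry":0,"rz":0,"hand":0.085},{"dx":0,"dy":0.037,"dz":0,"rx":0,"ry":0,"rz":0,"hand":0.085},{"dx":0,"dy":0.037,"dz":0,"rx":0,"ry":0,"rz":0,"hand":0.085},{"dx":0,"dy":0.037,"dz":0,"rx":0,"ry":0,"rz":0,"hand":0.085},{"dx":0,"dy":0.037,"dz":0,"rx":0,"ry":0,"rz":0,"hand":0.085},{"dx":0,"dy":0.037,"dz":0,"rx":0,"ry":0,"rz":0,"hand":0.085},{"dx":0,"dy":0.037,"dz":0,"rx":0,"ry":0,"rz":0,"hand":0.085},{"dx":0,"dy":0.0365,"dz":0,"rx":0,"ry":0,"rz":0,"hand":0.085},{"dx":0,"dy":0,"dz":0,"rx":0,"ry":0,"rz":6,"hand":0.085},{"dx":0,"dy":0,"dz":0,"rx":0,"ry":0,"rz":6,"hand":0.085},{"dx":0,"dy":0,"dz":0.02,"rx":0,"ry":0,"rz":0,"hand":0.085}]' && python3 -m pendant '[{"dx":0,"dy":0,"dz":0.035,"rx":0,"ry":0,"rz":0,"hand":0.085},{"dx":0,"dy":0,"dz":0.035,"rx":0,"ry":0,"rz":0,"hand":0.085},{"dx":0,"dy":0,"dz":0.035,"rx":0,"ry":0,"rz":0,"hand":0.085},{"dx":0,"dy":0,"dz":0.03,"rx":0,"ry":0,"rz":0,"hand":0.085},{"dx":0,"dy":0,"dz":0.01,"rx":0,"ry":0,"rz":0,"hand":0.085},{"dx":0,"dy":0,"dz":0,"rx":0,"ry":0,"rz":0,"hand":0.085},{"dx":0,"dy":0,"dz":0,"rx":0,"ry":0,"rz":0,"hand":0.085},{"dx":0,"dy":0,"dz":0,"rx":0,"ry":0,"rz":0,"hand":0.085}]'
python3 - <<'E'
from h import *
print(avg(4),togo(.5922,.1415,np.radians(78)))
E
```

```text
clock: 17.78
position: [0.5948, 0.1422, 0.2115]
ee_rot: [0.002, 0.105, 0.994, 0.001]
contact_force: [0.9, -0.1, 1.3]
width: 0.0851
gripper_force: 0.0
clock: 18.45
position: [0.5949, 0.1411, 0.0665]
ee_rot: [0.002, 0.105, 0.995, 0.0]
contact_force: [-0.2, 0.2, -0.1]
width: 0.0856
gripper_force: 0.0
(array([0.5949, 0.1411, 0.0668]), array([0.0001, 0.    , 0.0002]), np.float64(78.0)) (array([ 0.0023, -0.0001, -0.    ]), np.float64(0.0038354941724484636))
```

```bash
python3 -m pendant '[{"dx":0.0022,"dy":0,"dz":0.03,"rx":0,"ry":0,"rz":0,"hand":0.085},{"dx":0,"dy":0,"dz":0.02,"rx":0,"ry":0,"rz":0,"hand":0.085},{"dx":0,"dy":0,"dz":0.007,"rx":0,"ry":0,"rz":0,"hand":0.085},{"dx":0,"dy":0,"dz":0,"rx":0,"ry":0,"rz":0,"hand":0.085},{"dx":0,"dy":0,"dz":0,"rx":0,"ry":0,"rz":0,"hand":0.06},{"dx":0,"dy":0,"dz":0,"rx":0,"ry":0,"rz":0,"hand":0.036},{"dx":0,"dy":0,"dz":0,"rx":0,"ry":0,"rz":0,"hand":0.036},{"dx":0,"dy":0,"dz":0,"rx":0,"ry":0,"rz":0,"hand":0.036},{"dx":0,"dy":0,"dz":0,"rx":0,"ry":0,"rz":0,"hand":0.036},{"dx":0,"dy":0,"dz":0,"rx":0,"ry":0,"rz":0,"hand":0.036},{"dx":0,"dy":0,"dz":0,"rx":0,"ry":0,"rz":0,"hand":0.036}]' 50
python3 - <<'E'
from h import *
print(avg(3))
E
python3 -m pendant '[{"dx":0,"dy":0,"dz":-0.02,"rx":0,"ry":0,"rz":0,"hand":0.036},{"dx":0,"dy":0,"dz":-0.03,"rx":0,"ry":0,"rz":0,"hand":0.036},{"dx":0,"dy":0,"dz":-0.035,"rx":0,"ry":0,"rz":0,"hand":0.036},{"dx":0,"dy":0,"dz":-0.035,"rx":0,"ry":0,"rz":0,"hand":0.036},{"dx":0,"dy":0,"dz":0,"rx":0,"ry":0,"rz":6,"hand":0.036},{"dx":0,"dy":0,"dz":0,"rx":0,"ry":0,"rz":6.5,"hand":0.036},{"dx":0,"dy":0,"dz":0,"rx":0,"ry":0,"rz":6.5,"hand":0.036},{"dx":0,"dy":0,"dz":0,"rx":0,"ry":0,"rz":6.75,"hand":0.036},{"dx":0,"dy":0,"dz":0,"rx":0,"ry":0,"rz":0,"hand":0.036},{"dx":0,"dy":0,"dz":0,"rx":0,"ry":0,"rz":0,"hand":0.036}]' 50
python3 - <<'E'
from m import *
print(avg(2),togo(.595,-.3144,np.radians(52.25)))
im=shot("wrist");s=manip.get_state()["position"];z=s[2]+.017
for th in (130,150,160):
  c=blob(im,(260,262),55,th,(300,0))
  if c:
    w=world(im,c[0],z);r=cv2.minAreaRect(w);print(th,np.round(np.array(r[0])-s[:2],4),np.round(r[1],4),r[2])
E
```

```text
clock: 19.57
position: [0.5925, 0.1416, 0.0094]
ee_rot: [0.002, 0.105, 0.995, 0.0]
contact_force: [-0.0, -0.6, 5.7]
width: 0.0408
gripper_force: 52.8
(array([0.5925, 0.1416, 0.0094]), array([0., 0., 0.]), np.float64(78.0))
clock: 20.55
position: [0.5909, 0.1413, 0.1276]
ee_rot: [-0.0, 0.322, 0.947, -0.0]
contact_force: [-0.1, -0.0, -1.2]
width: 0.0411
gripper_force: 51.9
(array([0.5909, 0.1413, 0.1276]), array([0., 0., 0.]), np.float64(52.42)) (array([-0.2813, -0.3586,  0.    ]), np.float64(0.1321859458120345))
130 [-0.0013 -0.0014] [0.0467 0.0426] 22.45654296875
150 [-0.0013 -0.0014] [0.0467 0.0425] 22.45654296875
160 [-0.0012 -0.0015] [0.0467 0.0424] 22.45654296875
```

The nut is held squarely, with its flat normal at 52.4°. Carrying it behind the pillow block.

```bash
python3 -m pendant '[{"dx":-0.0235,"dy":-0.0298,"dz":0,"rx":0,"ry":0,"rz":0,"hand":0.036},{"dx":-0.0235,"dy":-0.0298,"dz":0,"rx":0,"ry":0,"rz":0,"hand":0.036},{"dx":-0.0235,"dy":-0.0298,"dz":0,"rx":0,"ry":0,"rz":0,"hand":0.036},{"dx":-0.0235,"dy":-0.0298,"dz":0,"rx":0,"ry":0,"rz":0,"hand":0.036},{"dx":-0.0235,"dy":-0.0298,"dz":0,"rx":0,"ry":0,"rz":0,"hand":0.036},{"dx":-0.0235,"dy":-0.0298,"dz":0,"rx":0,"ry":0,"rz":0,"hand":0.036},{"dx":-0.0235,"dy":-0.0298,"dz":0,"rx":0,"ry":0,"rz":0,"hand":0.036},{"dx":-0.0235,"dy":-0.0298,"dz":0,"rx":0,"ry":0,"rz":0,"hand":0.036},{"dx":-0.0235,"dy":-0.0298,"dz":0,"rx":0,"ry":0,"rz":0,"hand":0.036},{"dx":-0.0235,"dy":-0.0298,"dz":0,"rx":0,"ry":0,"rz":0,"hand":0.036},{"dx":-0.0235,"dy":-0.0298,"dz":0,"rx":0,"ry":0,"rz":0,"hand":0.036},{"dx":-0.0235,"dy":-0.0298,"dz":0,"rx":0,"ry":0,"rz":0,"hand":0.036}]' && python3 -m pendant '[{"dx":0,"dy":0,"dz":0.03,"rx":0,"ry":0,"rz":0,"hand":0.036},{"dx":0,"dy":0,"dz":0.02,"rx":0,"ry":0,"rz":0,"hand":0.036},{"dx":0,"dy":0,"dz":0,"rx":0,"ry":0,"rz":0,"hand":0.036},{"dx":0,"dy":0,"dz":0,"rx":0,"ry":0,"rz":0,"hand":0.036},{"dx":0,"dy":0,"dz":0,"rx":0,"ry":0,"rz":0,"hand":0.036}]'
python3 - <<'E'
from h import *
print(avg(4),togo(.5955,-.314,np.radians(52.25)))
E
```

```text
clock: 21.7
position: [0.595, -0.3159, 0.1277]
ee_rot: [-0.0, 0.323, 0.946, 0.0]
contact_force: [0.5, -0.1, -1.7]
width: 0.0409
gripper_force: 51.9
clock: 22.12
position: [0.596, -0.3141, 0.0787]
ee_rot: [0.001, 0.323, 0.946, -0.0]
contact_force: [-0.3, -0.3, -1.3]
width: 0.0408
gripper_force: 51.9
(array([ 0.5963, -0.3141,  0.0793]), array([0.0002, 0.    , 0.0004]), np.float64(52.32)) (array([ 0.0007, -0.0004, -0.    ]), np.float64(0.06171370380989633))
```

```bash
python3 -m pendant '[{"dx":0.0005,"dy":0,"dz":0.03,"rx":0,"ry":0,"rz":0,"hand":0.036},{"dx":0,"dy":0,"dz":0.025,"rx":0,"ry":0,"rz":0,"hand":0.036},{"dx":0,"dy":0,"dz":0.01,"rx":0,"ry":0,"rz":0,"hand":0.036},{"dx":0,"dy":0,"dz":0.002,"rx":0,"ry":0,"rz":0,"hand":0.036},{"dx":0,"dy":0,"dz":0,"rx":0,"ry":0,"rz":0,"hand":0.036},{"dx":0,"dy":0,"dz":0,"rx":0,"ry":0,"rz":0,"hand":0.036}]'
python3 - <<'E'
from h import *
print(avg(3),togo(.5955,-.314,np.radians(52.25)),manip.get_state()["contact_force"])
E
```

```text
clock: 22.82
position: [0.5958, -0.3142, 0.0121]
ee_rot: [0.001, 0.323, 0.946, -0.0]
contact_force: [0.8, 0.4, -1.2]
width: 0.0413
gripper_force: 51.9
(array([ 0.5958, -0.3143,  0.0122]), array([0.    , 0.    , 0.0001]), np.float64(52.26)) (array([ 0.0003,  0.0001, -0.    ]), np.float64(0.004651965712829452)) [-0.2097995  -0.11923323 -1.21072567]
```

```bash
python3 -m pendant '[{"dx":0,"dy":0,"dz":0.0025,"rx":0,"ry":0,"rz":0,"hand":0.036},{"dx":0,"dy":0,"dz":0,"rx":0,"ry":0,"rz":0,"hand":0.036},{"dx":0,"dy":0,"dz":0,"rx":0,"ry":0,"rz":0,"hand":0.036},{"dx":0,"dy":0,"dz":0,"rx":0,"ry":0,"rz":0,"hand":0.036}]'
```

```text
clock: 23.3
position: [0.5958, -0.3143, 0.0094]
ee_rot: [0.001, 0.324, 0.946, -0.0]
contact_force: [0.5, -0.2, 5.1]
width: 0.0404
gripper_force: 52.7
```

```bash
python3 -m pendant '[{"dx":0,"dy":0,"dz":0,"rx":0,"ry":0,"rz":0,"hand":0.05},{"dx":0,"dy":0,"dz":0,"rx":0,"ry":0,"rz":0,"hand":0.06},{"dx":0,"dy":0,"dz":0,"rx":0,"ry":0,"rz":0,"hand":0.06},{"dx":0,"dy":0,"dz":0,"rx":0,"ry":0,"rz":0,"hand":0.06},{"dx":0,"dy":0,"dz":-0.02,"rx":0,"ry":0,"rz":0,"hand":0.06},{"dx":0,"dy":0,"dz":-0.035,"rx":0,"ry":0,"rz":0,"hand":0.06},{"dx":0,"dy":0,"dz":-0.035,"rx":0,"ry":0,"rz":0,"hand":0.06},{"dx":0,"dy":0,"dz":-0.035,"rx":0,"ry":0,"rz":0,"hand":0.085},{"dx":0,"dy":0,"dz":-0.035,"rx":0,"ry":0,"rz":0,"hand":0.085},{"dx":0,"dy":0,"dz":-0.035,"rx":0,"ry":0,"rz":0,"hand":0.085},{"dx":0,"dy":0,"dz":-0.02,"rx":0,"ry":0,"rz":0,"hand":0.085},{"dx":0,"dy":0,"dz":0,"rx":0,"ry":0,"rz":0,"hand":0.085}]' && python3 -m pendant '[{"dx":0,"dy":0,"dz":0,"rx":0,"ry":0,"rz":7,"hand":0.085},{"dx":0,"dy":0,"dz":0,"rx":0,"ry":0,"rz":7,"hand":0.085},{"dx":0,"dy":0,"dz":0,"rx":0,"ry":0,"rz":7,"hand":0.085},{"dx":0,"dy":0,"dz":0,"rx":0,"ry":0,"rz":7,"hand":0.085},{"dx":0,"dy":0,"dz":0,"rx":0,"ry":0,"rz":7,"hand":0.085},{"dx":0,"dy":0,"dz":0,"rx":0,"ry":0,"rz":4.5,"hand":0.085},{"dx":0,"dy":0,"dz":0,"rx":0,"ry":0,"rz":0,"hand":0.085},{"dx":0,"dy":0,"dz":0,"rx":0,"ry":0,"rz":0,"hand":0.085}]'
python3 - <<'E'
from h import *
print(avg(2),togo(.5978,.2615,np.radians(12.76)))
E
```

```text
clock: 24.3
position: [0.5972, -0.3152, 0.2295]
ee_rot: [0.005, 0.323, 0.946, -0.001]
contact_force: [0.3, 0.7, 1.0]
width: 0.085
gripper_force: 0.0
clock: 24.97
position: [0.5944, -0.3134, 0.2219]
ee_rot: [-0.001, 0.623, 0.782, -0.0]
contact_force: [-0.0, 0.9, 0.1]
width: 0.0854
gripper_force: 0.0
(array([ 0.5944, -0.3134,  0.2221]), array([0.    , 0.    , 0.0001]), np.float64(12.87)) (array([5.599e-01, 1.310e-01, 5.000e-04]), np.float64(0.08582293431773386))
```

```bash
python3 -m pendant '[{"dx":0.0373,"dy":0.0087,"dz":0,"rx":0,"ry":0,"rz":0,"hand":0.085},{"dx":0.0373,"dy":0.0087,"dz":0,"rx":0,"ry":0,"rz":0,"hand":0.085},{"dx":0.0373,"dy":0.0087,"dz":0,"rx":0,"ry":0,"rz":0,"hand":0.085},{"dx":0.0373,"dy":0.0087,"dz":0,"rx":0,"ry":0,"rz":0,"hand":0.085},{"dx":0.0373,"dy":0.0087,"dz":0,"rx":0,"ry":0,"rz":0,"hand":0.085},{"dx":0.0373,"dy":0.0087,"dz":0,"rx":0,"ry":0,"rz":0,"hand":0.085},{"dx":0.0373,"dy":0.0087,"dz":0,"rx":0,"ry":0,"rz":0,"hand":0.085},{"dx":0.0373,"dy":0.0087,"dz":0,"rx":0,"ry":0,"rz":0,"hand":0.085},{"dx":0.0373,"dy":0.0087,"dz":0,"rx":0,"ry":0,"rz":0,"hand":0.085},{"dx":0.0373,"dy":0.0087,"dz":0,"rx":0,"ry":0,"rz":0,"hand":0.085},{"dx":0.0373,"dy":0.0087,"dz":0,"rx":0,"ry":0,"rz":0,"hand":0.085},{"dx":0.0373,"dy":0.0087,"dz":0,"rx":0,"ry":0,"rz":0,"hand":0.085}]' && python3 -m pendant '[{"dx":0,"dy":0,"dz":0,"rx":0,"ry":0,"rz":0,"hand":0.085},{"dx":0,"dy":0,"dz":0,"rx":0,"ry":0,"rz":0,"hand":0.085},{"dx":0,"dy":0,"dz":0,"rx":0,"ry":0,"rz":0,"hand":0.085}]'
python3 - <<'E'
from m import *
im=shot("wrist");uv=proj(im,[.597,.261,.043])[0];print(uv)
for th in(150,160,170,180):
    for c in blob(im,uv,34,th)[:3]:
        r=cv2.minAreaRect(world(im,c,.043));print(th,np.round(r[0],4),np.round(r[1],4),round(r[2],1))
print(avg(3),togo(.5978,.2615,np.radians(12.76)))
E
```

```text
clock: 26.07
position: [0.5975, 0.1477, 0.2233]
ee_rot: [0.0, 0.624, 0.782, 0.0]
contact_force: [0.3, 0.8, 0.5]
width: 0.085
gripper_force: 0.0
clock: 26.32
position: [0.5977, 0.1456, 0.2231]
ee_rot: [0.0, 0.624, 0.782, -0.0]
contact_force: [-0.3, -0.6, 0.7]
width: 0.0849
gripper_force: 0.0
[290.1571293   45.90116738]
150 [0.5909 0.2592] [0.0231 0.0365] 11.9
150 [0.6096 0.2644] [0.01   0.0349] 12.4
160 [0.5907 0.2592] [0.0229 0.0365] 12.6
160 [0.6097 0.2644] [0.0087 0.0348] 12.5
170 [0.5847 0.2583] [0.0091 0.0341] 13.3
170 [0.6095 0.2639] [0.0081 0.0342] 14.7
(array([0.5979, 0.1446, 0.2232]), array([0.0001, 0.0002, 0.0001]), np.float64(12.7)) (array([ 0.1144,  0.0254, -0.    ]), np.float64(-0.11353894934220342))
```

The second view agrees: the ears' midpoint is (0.597, 0.261), yaw 12.6°. Going to grasp the clevis.

```bash
python3 -m pendant '[{"dx":0.038,"dy":0.0083,"dz":0,"rx":0,"ry":0,"rz":0,"hand":0.085},{"dx":0.038,"dy":0.0083,"dz":0,"rx":0,"ry":0,"rz":0,"hand":0.085},{"dx":0.038,"dy":0.0083,"dz":0,"rx":0,"ry":0,"rz":0,"hand":0.085},{"dx":0,"dy":0,"dz":0.035,"rx":0,"ry":0,"rz":0,"hand":0.085},{"dx":0,"dy":0,"dz":0.035,"rx":0,"ry":0,"rz":0,"hand":0.085},{"dx":0,"dy":0,"dz":0.035,"rx":0,"ry":0,"rz":0,"hand":0.085},{"dx":0,"dy":0,"dz":0.03,"rx":0,"ry":0,"rz":0,"hand":0.085},{"dx":0,"dy":0,"dz":0.01,"rx":0,"ry":0,"rz":0,"hand":0.085},{"dx":0,"dy":0,"dz":0,"rx":0,"ry":0,"rz":0,"hand":0.085},{"dx":0,"dy":0,"dz":0,"rx":0,"ry":0,"rz":0,"hand":0.085},{"dx":0,"dy":0,"dz":0,"rx":0,"ry":0,"rz":0,"hand":0.085}]'
python3 - <<'E'
from h import *
print(avg(3),togo(.5973,.2615,np.radians(12.7)))
E
```

```text
clock: 27.43
position: [0.599, 0.2626, 0.0807]
ee_rot: [0.001, 0.625, 0.781, 0.002]
contact_force: [-0.8, 0.4, 0.3]
width: 0.0847
gripper_force: 0.0
(array([0.599 , 0.2627, 0.0808]), array([0.0001, 0.0001, 0.0001]), np.float64(12.72)) (array([-0.001 , -0.0015, -0.    ]), np.float64(0.03804053481933613))
```

```bash
python3 -m pendant '[{"dx":-0.001,"dy":-0.0015,"dz":0.03,"rx":0,"ry":0,"rz":0,"hand":0.085},{"dx":0,"dy":0,"dz":0.025,"rx":0,"ry":0,"rz":0,"hand":0.085},{"dx":0,"dy":0,"dz":0.013,"rx":0,"ry":0,"rz":0,"hand":0.085},{"dx":0,"dy":0,"dz":0,"rx":0,"ry":0,"rz":0,"hand":0.085},{"dx":0,"dy":0,"dz":0,"rx":0,"ry":0,"rz":0,"hand":0.06},{"dx":0,"dy":0,"dz":0,"rx":0,"ry":0,"rz":0,"hand":0.045},{"dx":0,"dy":0,"dz":0,"rx":0,"ry":0,"rz":0,"hand":0.03},{"dx":0,"dy":0,"dz":0,"rx":0,"ry":0,"rz":0,"hand":0.03},{"dx":0,"dy":0,"dz":0,"rx":0,"ry":0,"rz":0,"hand":0.03},{"dx":0,"dy":0,"dz":0,"rx":0,"ry":0,"rz":0,"hand":0.03},{"dx":0,"dy":0,"dz":0,"rx":0,"ry":0,"rz":0,"hand":0.03},{"dx":0,"dy":0,"dz":0,"rx":0,"ry":0,"rz":0,"hand":0.03}]' 50
python3 - <<'E'
from h import *
print(avg(3))
E
python3 -m pendant '[{"dx":0,"dy":0,"dz":-0.02,"rx":0,"ry":0,"rz":0,"hand":0.03},{"dx":0,"dy":0,"dz":-0.03,"rx":0,"ry":0,"rz":0,"hand":0.03},{"dx":0,"dy":0,"dz":-0.035,"rx":0,"ry":0,"rz":0,"hand":0.03},{"dx":0,"dy":0,"dz":-0.035,"rx":0,"ry":0,"rz":0,"hand":0.03},{"dx":0,"dy":0,"dz":0,"rx":0,"ry":0,"rz":-7,"hand":0.03},{"dx":0,"dy":0,"dz":0,"rx":0,"ry":0,"rz":-7,"hand":0.03},{"dx":0,"dy":0,"dz":0,"rx":0,"ry":0,"rz":-7,"hand":0.03},{"dx":0,"dy":0,"dz":0,"rx":0,"ry":0,"rz":-7,"hand":0.03},{"dx":0,"dy":0,"dz":0,"rx":0,"ry":0,"rz":-7,"hand":0.03},{"dx":0,"dy":0,"dz":0,"rx":0,"ry":0,"rz":-7,"hand":0.03},{"dx":0,"dy":0,"dz":0,"rx":0,"ry":0,"rz":-7,"hand":0.03},{"dx":0,"dy":0,"dz":0,"rx":0,"ry":0,"rz":-7,"hand":0.03}]' 50
python3 -m pendant '[{"dx":0,"dy":0,"dz":0,"rx":0,"ry":0,"rz":-7,"hand":0.03},{"dx":0,"dy":0,"dz":0,"rx":0,"ry":0,"rz":-6.5,"hand":0.03},{"dx":0,"dy":0,"dz":0,"rx":0,"ry":0,"rz":0,"hand":0.03},{"dx":0,"dy":0,"dz":0,"rx":0,"ry":0,"rz":0,"hand":0.03}]' 50
python3 - <<'E'
from h import *
shot("wrist","g3")
print(avg(2),togo(.4775,-.0665,np.radians(82.25)))
E
```

```text
clock: 28.58
position: [0.5972, 0.2617, 0.0121]
ee_rot: [0.001, 0.624, 0.781, 0.002]
contact_force: [-0.2, -0.2, 6.6]
width: 0.0353
gripper_force: 50.9
(array([0.5972, 0.2617, 0.0121]), array([0., 0., 0.]), np.float64(12.75))
clock: 29.73
position: [0.5951, 0.261, 0.1297]
ee_rot: [-0.001, 0.181, 0.983, -0.0]
contact_force: [-0.1, -0.7, -2.4]
width: 0.0355
gripper_force: 50.5
clock: 30.07
position: [0.5953, 0.2611, 0.1299]
ee_rot: [-0.001, 0.069, 0.998, -0.0]
contact_force: [-0.2, 0.4, -2.2]
width: 0.0353
gripper_force: 50.5
(array([0.5955, 0.2612, 0.13  ]), array([0., 0., 0.]), np.float64(82.11)) (array([ 7.230e-02, -3.408e-01,  1.000e-04]), np.float64(-0.09980712853800217))
```

View pics/g3.png

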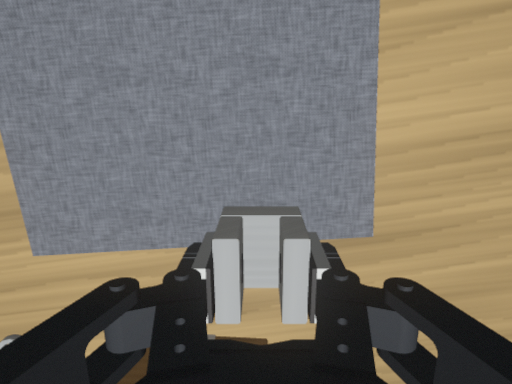

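The clevis is held square between the pads: ears at (228,275) and (295,275), slot along the tool's x axis. Carrying it in front of the flange block.

```bash
python3 -m pendant '[{"dx":0.008,"dy":-0.0379,"dz":0,"rx":0,"ry":0,"rz":0,"hand":0.03},{"dx":0.008,"dy":-0.0379,"dz":0,"rx":0,"ry":0,"rz":0,"hand":0.03},{"dx":0.008,"dy":-0.0379,"dz":0,"rx":0,"ry":0,"rz":0,"hand":0.03},{"dx":0.008,"dy":-0.0379,"dz":0,"rx":0,"ry":0,"rz":0,"hand":0.03},{"dx":0.008,"dy":-0.0379,"dz":0,"rx":0,"ry":0,"rz":0,"hand":0.03},{"dx":0.008,"dy":-0.0379,"dz":0,"rx":0,"ry":0,"rz":0,"hand":0.03},{"dx":0.008,"dy":-0.0379,"dz":0,"rx":0,"ry":0,"rz":0,"hand":0.03},{"dx":0.008,"dy":-0.0379,"dz":0,"rx":0,"ry":0,"rz":0,"hand":0.03},{"dx":0.008,"dy":-0.0376,"dz":0,"rx":0,"ry":0,"rz":0,"hand":0.03},{"dx":0,"dy":0,"dz":0.03,"rx":0,"ry":0,"rz":0,"hand":0.03},{"dx":0,"dy":0,"dz":0.02,"rx":0,"ry":0,"rz":0,"hand":0.03},{"dx":0,"dy":0,"dz":0,"rx":0,"ry":0,"rz":0,"hand":0.03}]' && python3 -m pendant '[{"dx":0,"dy":0,"dz":0,"rx":0,"ry":0,"rz":0,"hand":0.03},{"dx":0,"dy":0,"dz":0,"rx":0,"ry":0,"rz":0,"hand":0.03}]'
python3 - <<'E'
from h import *
print(avg(3),togo(.4778,-.0666,np.radians(82.25)))
E
```

```text
clock: 31.22
position: [0.4752, -0.0669, 0.0775]
ee_rot: [-0.004, 0.069, 0.998, 0.001]
contact_force: [-1.5, 0.8, -2.1]
width: 0.0352
gripper_force: 50.9
clock: 31.38
position: [0.4795, -0.0667, 0.0812]
ee_rot: [0.001, 0.068, 0.998, -0.0]
contact_force: [-0.1, -0.3, -1.8]
width: 0.0353
gripper_force: 50.9
(array([ 0.4797, -0.0666,  0.0815]), array([0.0002, 0.0001, 0.0002]), np.float64(82.28)) (array([ 0.0019, -0.0003, -0.    ]), np.float64(0.04982010117868359))
```

```bash
python3 -m pendant '[{"dx":0.0018,"dy":-0.0003,"dz":0.03,"rx":0,"ry":0,"rz":0,"hand":0.03},{"dx":0,"dy":0,"dz":0.025,"rx":0,"ry":0,"rz":0,"hand":0.03},{"dx":0,"dy":0,"dz":0.01,"rx":0,"ry":0,"rz":0,"hand":0.03},{"dx":0,"dy":0,"dz":0,"rx":0,"ry":0,"rz":0,"hand":0.03},{"dx":0,"dy":0,"dz":0,"rx":0,"ry":0,"rz":0,"hand":0.03},{"dx":0,"dy":0,"dz":0,"rx":0,"ry":0,"rz":0,"hand":0.03}]'
python3 - <<'E'
from h import *
print(avg(3),togo(.4778,-.0666,np.radians(82.25)),manip.get_state()["contact_force"])
E
```

```text
clock: 32.03
position: [0.4781, -0.0669, 0.0164]
ee_rot: [0.001, 0.067, 0.998, -0.0]
contact_force: [0.2, 0.1, -1.7]
width: 0.035
gripper_force: 50.9
(array([ 0.4781, -0.067 ,  0.0165]), array([0.    , 0.    , 0.0001]), np.float64(82.27)) (array([ 0.    ,  0.0004, -0.    ]), np.float64(0.012944379922039388)) [-0.69254816  0.62864053 -1.88476979]
```

```bash
python3 -m pendant '[{"dx":0,"dy":0.0003,"dz":0.003,"rx":0,"ry":0,"rz":0,"hand":0.03},{"dx":0,"dy":0,"dz":0.0015,"rx":0,"ry":0,"rz":0,"hand":0.03},{"dx":0,"dy":0,"dz":0,"rx":0,"ry":0,"rz":0,"hand":0.03},{"dx":0,"dy":0,"dz":0,"rx":0,"ry":0,"rz":0,"hand":0.03},{"dx":0,"dy":0,"dz":0,"rx":0,"ry":0,"rz":0,"hand":0.03}]'
python3 - <<'E'
from h import *
print(avg(2),togo(.4778,-.0666,np.radians(82.25)),manip.get_state()["contact_force"])
E
```

```text
clock: 32.6
position: [0.4775, -0.0666, 0.0121]
ee_rot: [0.001, 0.068, 0.998, -0.0]
contact_force: [-0.7, 1.1, 7.6]
width: 0.0352
gripper_force: 52.2
(array([ 0.4775, -0.0666,  0.0121]), array([0., 0., 0.]), np.float64(82.24)) (array([-0.0003,  0.0001,  0.    ]), np.float64(-0.008340418283702999)) [-1.61128769  0.48682571  9.17642578]
```

Seated with light contact. Releasing, rising and moving to a full view of the sheet.

```bash
python3 -m pendant '[{"dx":0,"dy":0,"dz":0,"rx":0,"ry":0,"rz":0,"hand":0.045},{"dx":0,"dy":0,"dz":0,"rx":0,"ry":0,"rz":0,"hand":0.055},{"dx":0,"dy":0,"dz":0,"rx":0,"ry":0,"rz":0,"hand":0.06},{"dx":0,"dy":0,"dz":0,"rx":0,"ry":0,"rz":0,"hand":0.06},{"dx":0,"dy":0,"dz":-0.02,"rx":0,"ry":0,"rz":0,"hand":0.06},{"dx":0,"dy":0,"dz":-0.035,"rx":0,"ry":0,"rz":0,"hand":0.06},{"dx":0,"dy":0,"dz":-0.035,"rx":0,"ry":0,"rz":0,"hand":0.06},{"dx":0,"dy":0,"dz":-0.035,"rx":0,"ry":0,"rz":0,"hand":0.085},{"dx":-0.02,"dy":-0.02,"dz":-0.035,"rx":0,"ry":0,"rz":0,"hand":0.085},{"dx":-0.02,"dy":-0.02,"dz":-0.035,"rx":0,"ry":0,"rz":0,"hand":0.085},{"dx":-0.02,"dy":-0.02,"dz":-0.03,"rx":0,"ry":0,"rz":0,"hand":0.085},{"dx":-0.02,"dy":-0.03,"dz":0,"rx":0,"ry":0,"rz":0,"hand":0.085}]' && python3 -m pendant '[{"dx":-0.02,"dy":-0.02,"dz":-0.02,"rx":0,"ry":0,"rz":0,"hand":0.085},{"dx":-0.02,"dy":-0.02,"dz":0,"rx":0,"ry":0,"rz":0,"hand":0.085},{"dx":0,"dy":0,"dz":0,"rx":0,"ry":0,"rz":0,"hand":0.085},{"dx":0,"dy":0,"dz":0,"rx":0,"ry":0,"rz":0,"hand":0.085}]'
python3 - <<'E'
from blocks import *
im=shot("wrist","w5");print(manip.get_state()["position"])
f=proj(im,[(.5565,-.0777,.02),(.5256,-.305,.03),(.54,-.1927,.053),(.595,-.3144,.027),(.4772,-.0669,.043)]).round().astype(int);print(f.tolist())
run(im,tuple(map(int,f[1])),tuple(map(int,f[0])))
for n,i,z,r in(('ring',2,.053,28),('nut',3,.027,30),('clevis',4,.043,30)):
  for th in (150,165):
    for c in blob(im,f[i],r,th)[:2]:
        q=cv2.minAreaRect(world(im,c,z));print(n,th,np.round(q[0],4),np.round(q[1],4),round(q[2],1))
E
```

```text
clock: 33.7
position: [0.5452, -0.1639, 0.2378]
ee_rot: [0.006, 0.067, 0.998, -0.001]
contact_force: [1.5, 0.2, 0.4]
width: 0.0853
gripper_force: 0.0
clock: 34.03
position: [0.5758, -0.2092, 0.2496]
ee_rot: [-0.001, 0.068, 0.998, 0.0]
contact_force: [-0.4, 0.3, -0.5]
width: 0.085
gripper_force: 0.0
[ 0.5749308  -0.20799604  0.24950676]
[[378, 129], [167, 130], [273, 131], [172, 193], [393, 48]]
F [ 5.55900e-01 -7.84000e-02  6.48190e+01  6.15389e+01  8.22024e+01] px [345 100] [405 156]
[[350, 101], [346, 155], [399, 155], [405, 101]] [[0.5223, -0.1047], [0.581, -0.1132], [0.5892, -0.0534], [0.5305, -0.0452]]
P [ 0.5265 -0.3051 95.3795 39.4605 82.2024] px [126 112] [213 148]
[[126, 114], [131, 145], [213, 144], [210, 112]] [[0.5027, -0.3496], [0.5366, -0.3522], [0.548, -0.2607], [0.5131, -0.2579]]
F hole [396.  151.1] 27.0 [ 0.5843 -0.0566] z33 [ 0.5807 -0.0635]
F hole [353.1 150.6] 28.5 [ 0.5771 -0.1048] z33 [ 0.5739 -0.1094]
F hole [382.3 130.4] 281.0 [ 0.559  -0.0711] z33 [ 0.5566 -0.0773]
F hole [359.8 125.3] 86.0 [ 0.5498 -0.0956] z33 [ 0.5479 -0.1006]
F hole [400.3 107. ] 36.5 [ 0.5361 -0.0504] z33 [ 0.5348 -0.0576]
F hole [356.4 106.7] 34.5 [ 0.5293 -0.0981] z33 [ 0.5283 -0.103 ]
P hole [132.7 129.1] 35.5 [ 0.5196 -0.3462] z33 [ 0.5191 -0.34  ]
P hole [190.7 129.9] 166.5 [ 0.5292 -0.2826] z33 [ 0.5283 -0.2791]
boss [ 0.5566 -0.0774  0.0359  0.0364]
ring 150 [ 0.5404 -0.1931] [0.0404 0.0407] 82.2
nut 150 [ 0.5945 -0.3161] [0.0415 0.0458] 52.6
clevis 150 [ 0.4757 -0.0771] [0.0157 0.0371] 82.9
clevis 150 [ 0.4774 -0.0544] [0.0092 0.0342] 82.3
```

View pics/w5.png

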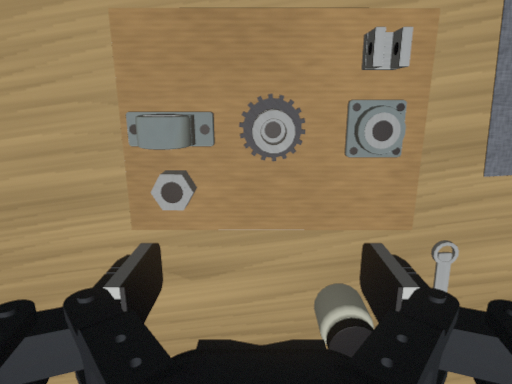

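Everything is in place in the final view:
- **Nut** at (173,190): flat facing the pillow block at (170,129), gap about 30 mm, 1.7 mm off centre.
- **Clevis** at (388,47): square with the flange block at (376,129), gap about 31.5 mm, under 1 mm off centre.
- **Ring** at (272,130): centred on the sprocket hub.
- **Blocks:** where they were at the start.

The gripper is clear of everything, so I'm handing in.

```bash
python3 -c "
from rig import manip
print(manip.sign_off())"
```

```text
the job is handed in; nothing more can be done
None
```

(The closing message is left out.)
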